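# Nest the dough measures in the sloping rest

### The arm

A 6-joint arm with a two-finger parallel gripper is mounted at the origin on the work surface. World frame = base frame: x ahead of the robot, y to its left, z up, the work surface at z = 0. Lengths are in m, angles in rad, forces in N, time in s.
With the tool pointing down it reaches from about 0.3 to 0.75 m from the base axis. Payload 8.5 kg.
Tool frame: the origin (TCP) lies between the finger pads; the fingertips stand 14 mm ahead of it and the grasp point (between the pads) lies 5 mm behind it (env.tcp_to_tips is the z of the fingertips in the tool frame, in m); z points along the fingers, x is the direction in which the jaws open and shut, and the axes are right-handed (so a half turn about z gives the same grasp; the last joint's range is limited). The gripper opens to 85 mm and grips with 20 to 120 N. Pads are 22 mm wide; open, the fingers measure 114 mm over their backs; the gripper's body (76 mm by 85 mm) begins 54 mm behind the grasp point. The pads swing forward as they close: fully open they stand 13 mm farther back than shut.
Start: joints at [-1.339, 0.381, 1.297, -0, 1.464, -0.215], TCP at [0.238, -0.496, 0.245] pointing down, gripper open.
Joint ranges: [-3.11, 3.11], [-0.89, 2.33], [0.22, 2.48], [-1.42, 4.56], [0.17, 2.85], [-2.88, 2.88]. Speed limits (rad/s): [2.39, 2.39, 3.14, 3.14, 3.14, 3.14].

### API

Orientations are given as a unit quaternion [x, y, z, w].
In Python, from station import env gives the robot as it stands.
- The arm moves only by the shell command python3 -m inch 'ROWS'. ROWS is JSON, a list of rows, each an object of numbers: "dx", "dy", "dz": the shift along the tool's x, y, z in m; "ax", "ay", "az": the turn, a rotation vector about the tool's x, y, z in degrees; "jaw": the opening, from 0 (shut) to 1 (fully open). In form: [{"dx": .., "dy": .., "dz": .., "ax": .., "ay": .., "az": .., "jaw": ..}, ...]. A call has 1 to 5 rows; each row is the pose to reach, as a shift and turn from the pose commanded when the call began, along the tool's axes at that moment; what a row does not reach only later rows make up. A row lasts 1/12 s, in which the tool goes at most 41.7 mm and 7.16 degrees, less where a joint would pass 70% of its speed; a pose out of reach is approached as far as the arm can. A call with a gripper value outside its range is refused whole. The fingers move at their own pace and stop on an object; the grip force is fixed at half the most. Time passes only in rows, so rows that repeat a pose let the fingers close. It gives the time, the measured TCP pose, the force and the opening at its end, in the units of the state.
- env.state(): the state, without advancing time (a new reading comes with each control period).
- env.get_image(name): name is "side" or "top"; returns a dict with "pixels" (480x640x3 uint8, red, green, blue), "z_map" (480x640 float32, m along the optical axis (not along the pixel's ray), 0 where there is no reading), "fov_y" (degrees; the focal length in pixels is half the picture's height over the tangent of half this angle, whatever the lens; pixels are square), "cx", "cy" (the principal point, pixels), "cam_to_world" (4x4, takes a point from camera to world coordinates). Camera axes: x right, y down, z forward; pixel columns grow to the right and rows downward; lengths in m; the calibration is good to about 2 mm. A picture is of the moment at which its call begins.
- env.sign_off(): hands the job in, once; it reports no verdict.
The state is a dict: "clock": time; "joints": joint angles; "dq": joint speeds; "effort": joint torques, N m; "tool_pos": TCP position; "ee_rot": TCP orientation; "wrist_force": force on the tool from outside, world axes, zero at the start; "moment": the same for the moment, N m; "gripper_width": opening from 0.0 (shut) to 1.0 (fully open).
Only numpy, scipy, OpenCV 4.12 (cv2) and the standard library are available. Lean on these libraries where they do the work, as an engineer would, in place of code of your own. Each camera call takes 0.05 s, during which the arm holds its last target.

### The job

Put the three square steel measures away in the blue sloping rest, nested: the large one (red grip) into the rest first, then the medium one (yellow grip) inside it, then the small one (blue grip) inside that, each sitting flat on the bottom. Turn them so that their grips point different ways and do not foul one another, lower each one in instead of letting it fall, and leave the other things on the table where they are.

Things in the scene. Friction and masses are not known exactly. Their poses are not given: they have to be found in the camera images.
- large_centre (a point): centre (30 mm above the underside) of an upright open square steel measure, red grip: 106 mm square outside, 98 inside, 60 high, floor and walls 4, 170 g +-1/3. z: out of its mouth; -x: side of its grip, an upright block just outside that rim, 12 thick (x), 40 wide (y), from 34 to 70 above this point, its middle 59 along -x; pinch it across x at 57 up, one finger over the mouth. Starts with grip roughly towards the robot
- medium_centre (a point): centre (30 mm above the underside) of an upright open square steel measure, yellow grip: 94 mm square outside, 86 inside, 60 high, floor and walls 4, 140 g +-1/3. z: out of its mouth; -x: side of its grip, an upright block just outside that rim, 12 thick (x), 40 wide (y), from 34 to 70 above this point, its middle 53 along -x; pinch it across x at 57 up, one finger over the mouth. Starts with grip roughly towards the robot
- small_centre (a point): centre (30 mm above the underside) of an upright open square steel measure, blue grip: 82 mm square outside, 74 inside, 60 high, floor and walls 4, 110 g +-1/3. z: out of its mouth; -x: side of its grip, an upright block just outside that rim, 12 thick (x), 40 wide (y), from 34 to 70 above this point, its middle 47 along -x; pinch it across x at 57 up, one finger over the mouth. Starts with grip roughly towards the robot
- pocket (a point): centre of the inner floor of the fixed blue sloping rest's pocket, 114 mm square inside, walls 4 thick, 33 high; leans 25 deg towards the robot, this point 90 above the table. z: squarely out, x: up the slope, y: across. Spare per side: large 4 mm, others in each other 2. Any quarter turn fits, but not grip over grip. Seated centres: 30, 34, 38 mm up z; a measure caught on a rim stands far higher
- brush: bystander: pastry brush with a wooden handle, 160 mm long, lying flat on the robot's side of the measures
- scraper: bystander: steel dough scraper with a black grip, 112 mm wide and 20 mm high, lying flat on the robot's side of the measures
- spatula: bystander: spatula with a red handle, 200 mm long, lying flat on the robot's side of the measures
- colouring: bystander: red bottle, 44 mm across, 120 mm high, standing behind the measures; origin under its centre
- jar: bystander: amber jar, 76 mm across, 100 mm high, standing behind the measures; origin under its centre
- canister: bystander: white canister, 90 mm across, 130 mm high, standing behind the measures; origin under its centre

How it is judged:
On the way, in this order (a step that is already met when the one before it is completed fails the run):
1. the large measure sits on the floor of the rest (z of large_centre in the frame of pocket between 0.027 and 0.033 m and x of large_centre in the frame of pocket between -0.0065 and 0.0065 m and y of large_centre in the frame of pocket between -0.0065 and 0.0065 m and angle between the z axis of large_centre and the z axis of pocket, either way round below 0.08 rad), for 0.2 s.
2. the medium measure sits on the floor of the large one, in the rest (all of step 1 and z of medium_centre in the frame of large_centre between 0.001 and 0.007 m and x of medium_centre in the frame of large_centre between -0.0045 and 0.0045 m and y of medium_centre in the frame of large_centre between -0.0045 and 0.0045 m and angle between the z axis of medium_centre and the z axis of large_centre, either way round below 0.08 rad), for 0.2 s.
3. the small measure sits on the floor of the medium one, all nested in the rest (all of step 2 and z of small_centre in the frame of medium_centre between 0.001 and 0.007 m and x of small_centre in the frame of medium_centre between -0.0045 and 0.0045 m and y of small_centre in the frame of medium_centre between -0.0045 and 0.0045 m and angle between the z axis of small_centre and the z axis of medium_centre, either way round below 0.08 rad), for 0.2 s.
At the end, for the whole second after the job is handed in: The large measure sits in the rest, the medium in the large and the small in the medium, each on the floor beneath it within 3 mm, within 6.5 mm (large) or 4.5 mm (the others) of centred, and square to it within 0.08 rad, released and at rest (all of step 3); the robot touches nothing.
It fails at once if a measure dropped or thrown (moving faster than 0.7 m/s while not held by the fingers) ((contact force between the fingers and large below 0.05 N and linear speed of large above 0.7 m/s) or (contact force between the fingers and medium below 0.05 N and linear speed of medium above 0.7 m/s) or (contact force between the fingers and small below 0.05 N and linear speed of small above 0.7 m/s)).
It fails at once if another thing on the table moved more than 40 mm (distance of any of brush, scraper, spatula, colouring, jar, canister from where it was at the start of the episode above 0.04 m).
It also fails if it takes over 72 s, if anything falls off the work surface, if the arm or the gripper's body presses on something with over 40 N, if the wrist force passes 120 N, or if a joint passes its speed limit or range.

## Working session

There is one attempt and no reset: what is moved stays moved. The work goes in short steps, Python scripts to look and compute and a shell command to move; the robot and the scene stay as the last step left them, time stands still between calls to the robot, and variables do not carry over. Pictures are saved under pics/ and viewed, and the job is handed in when it is done.

```bash
ls -la; mkdir -p pics; python3 - <<'E'
from station import env
import cv2,numpy as np
s=env.state()
for k,v in s.items(): print(k,np.round(v,4))
for n in("side","top"):
    d=env.get_image(n); cv2.imwrite(f"pics/a_{n}.png",d["pixels"][:,:,::-1])
    print(n,d["fov_y"],d["cx"],d["cy"]);print(np.round(d["cam_to_world"],4))
    np.savez(f"a_{n}.npz",**d)
E
```

```text
total 12
drwxr-xr-x  3 agent agent 4096 Dec  6 04:48 .
drwxr-xr-x 23 root  root  4096 Dec  6 04:48 ..
drwxr-xr-x  2 agent agent 4096 Dec  6 04:48 pics
clock 0.0
joints [-1.3393  0.3812  1.2983 -0.      1.4636 -0.2153]
dq [ 0.0016  0.     -0.0007 -0.0013 -0.0009  0.0003]
effort [ 2.60000e-03 -4.48452e+01 -2.31279e+01 -1.00000e-04  4.60000e-03
  0.00000e+00]
tool_pos [ 0.2376 -0.4957  0.2447]
ee_rot [ 8.462e-01 -5.329e-01 -5.000e-04 -5.000e-04]
wrist_force [-0.387   0.4031 -0.4861]
moment [ 0.0213  0.0458 -0.0108]
gripper_width 1.0024
side 55.78849829318509 313.8775904964496 243.32746888988885
[[ 0.8934 -0.3259  0.3092  0.3529]
 [-0.4492 -0.6445  0.6187 -0.4563]
 [-0.0024 -0.6916 -0.7223  0.6275]
 [ 0.      0.      0.      1.    ]]
top 48.13145224969478 319.2009272396744 233.54005766540405
[[ 0.0153 -0.9971  0.0746  0.5051]
 [-0.9999 -0.015   0.0034  0.0086]
 [-0.0022 -0.0746 -0.9972  0.9682]
 [ 0.      0.      0.      1.    ]]
```

View pics/a_side.png

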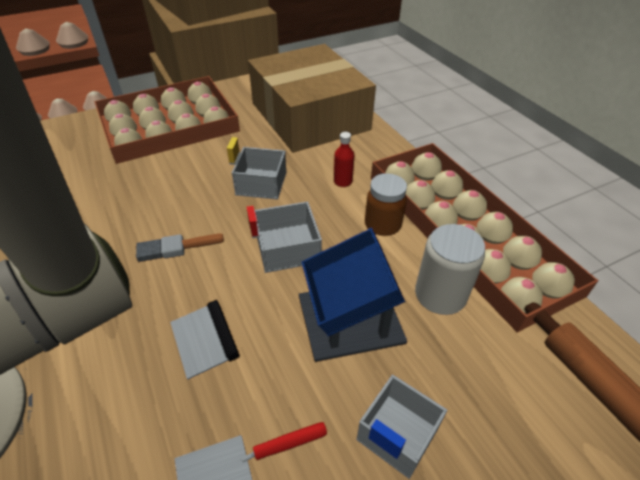

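View pics/a_top.png

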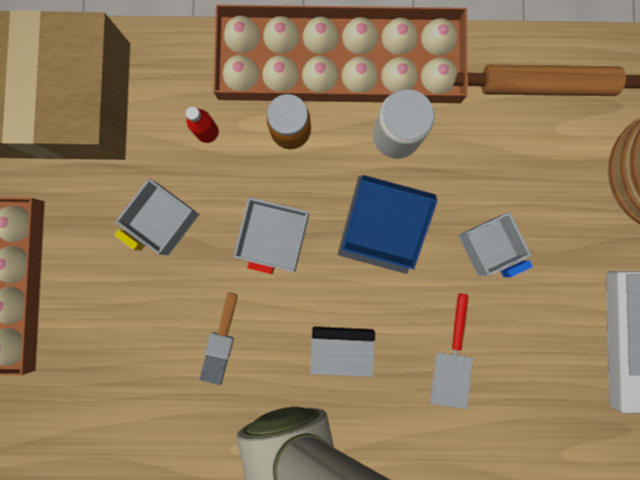

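The side view shows medium (yellow) at about (260,172), large (red) at (288,237), the rest at (352,285) and small (blue) at (402,425). The top view has medium at (158,217), large at (271,236), the rest at (388,222) and small at (496,243). Next I'll measure from both depth maps.

```bash
cat > h.py <<'E'
import numpy as np, cv2
from station import env
def cloud(d):
    H,W=d["z_map"].shape; f=H/2/np.tan(np.radians(float(d["fov_y"]))/2)
    u,v=np.meshgrid(np.arange(W),np.arange(H)); z=d["z_map"]
    P=np.stack([(u-d["cx"])/f*z,(v-d["cy"])/f*z,z],-1)
    M=d["cam_to_world"]; X=P@M[:3,:3].T+M[:3,3]; X[z<=0]=np.nan
    return X
def hue(d):
    return cv2.cvtColor(np.ascontiguousarray(d["pixels"]),cv2.COLOR_RGB2HSV)
E
python3 - <<'E'
from h import *
for n in("side","top"):
    d=dict(np.load(f"a_{n}.npz")); X=cloud(d); h=hue(d)
    # table plane
    m=(abs(X[...,2])<.015)&(h[...,1]>60)&(X[...,0]>.25)&(X[...,0]<.6)&(abs(X[...,1])<.4)
    P=X[m]; A=np.c_[P[:,:2],np.ones(len(P))]; c,r,_,_=np.linalg.lstsq(A,P[:,2],rcond=None)
    print(n,"table",c,"std",(P[:,2]-A@c).std(), (h[...,0][m]).mean())
    for nm,lo,hi in(("red",0,6),("yel",24,33),("blu",105,130)):
        mm=(h[...,0]>=lo)&(h[...,0]<=hi)&(h[...,1]>150)&(X[...,2]>.05)&(X[...,2]<.14)&(X[...,0]>.2)&(X[...,0]<.75)
        k,lab,st,ce=cv2.connectedComponentsWithStats(mm.astype(np.uint8))
        for i in range(1,k):
            if st[i,4]>15:
                Q=X[lab==i]; print(n,nm,st[i,:5],"med",np.round(np.median(Q,0),4),"z%",np.round(np.percentile(Q[:,2],[2,50,98]),4))
E
```

```text
side table [-0.00012293 -0.00026492  0.00044573] std 0.0015995714087523568 17.13538622331469
side red [335 149   9  21 141] med [0.7451 0.2114 0.0718] z% [0.051  0.0718 0.0869]
side red [247 206  10  30 185] med [0.5114 0.0937 0.0995] z% [0.0673 0.0995 0.1018]
side yel [228 138   9  12  72] med [0.5566 0.325  0.1001] z% [0.0944 0.1001 0.102 ]
side blu [ 303  232  100  103 6207] med [ 0.5906 -0.0962  0.0952] z% [0.0675 0.0952 0.1323]
side blu [369 420  36  38 712] med [ 0.5164 -0.315   0.0984] z% [0.069  0.0984 0.1018]
top table [-7.96783930e-05 -1.27292127e-03 -1.26305604e-03] std 0.0020971870177839383 18.43934312478316
top red [189 125  23  12 179] med [0.7449 0.2164 0.0744] z% [0.0507 0.0744 0.0861]
top red [247 262  27  12 165] med [0.5132 0.1062 0.0985] z% [0.0937 0.0985 0.1015]
top yel [115 230  28  20 238] med [0.555  0.3223 0.0976] z% [0.0742 0.0976 0.1008]
top blu [362 176  73  23 257] med [ 0.6435 -0.1111  0.1304] z% [0.1194 0.1304 0.1393]
top blu [ 343  183   92   85 5281] med [ 0.587  -0.101   0.0886] z% [0.0653 0.0886 0.1245]
top blu [502 261  30  16 244] med [ 0.5177 -0.308   0.098 ] z% [0.0712 0.098  0.1018]
```

```bash
cat >> h.py <<'E'
from scipy.optimize import least_squares
from scipy.spatial.transform import Rotation as R
SZ={"large":(.106,.059),"medium":(.094,.053),"small":(.082,.047)}
def sdbox(P,c,hs):
    q=abs(P-np.array(c))-np.array(hs)
    return np.linalg.norm(np.maximum(q,0),axis=1)+np.minimum(q.max(1),0)
def boxes(nm):
    if nm=="pocket":
        i,w,h=.057,.002,.0165
        B=[((0,0,-.002),(i+.004,i+.004,.002))]
        for s in(1,-1):
            B+=[((s*(i+w),0,h-.002),(w,i+.004,h+.002)),((0,s*(i+w),h-.002),(i+.004,w,h+.002))]
        return B
    o,g=SZ[nm]; o/=2
    B=[((0,0,-.028),(o,o,.002)),((-g,0,.052),(.006,.020,.018))]
    for s in(1,-1):
        B+=[((s*(o-.002),0,0),(.002,o,.03)),((0,s*(o-.002),0),(o,.002,.03))]
    return B
def sdf(nm,Q): return np.min([sdbox(Q,c,h) for c,h in boxes(nm)],0)
def fit(nm,P,p0,full=True,zfix=None):
    """p=[x,y,z,rotvec] from p0=(pos,Rot); returns pos,Rot,residual"""
    pos0,R0=np.array(p0[0],float),p0[1]
    def res(p,P):
        Rr=R0*R.from_rotvec(p[3:] if full else [0,0,p[3]])
        return sdf(nm,Rr.inv().apply(P-pos0-p[:3]))
    p=np.zeros(6 if full else 4)
    r=None
    for cut in (.02,.012,.008):
        Ps=P[res(p,P)<cut]
        r=least_squares(res,p,loss="soft_l1",f_scale=.002,args=(Ps,),x_scale=np.r_[[.005]*3,[.05]*(len(p)-3)],diff_step=1e-3); p=r.x
    Rr=R0*R.from_rotvec(p[3:] if full else [0,0,p[3]])
    return pos0+p[:3],Rr,np.sqrt(np.mean(res(p,Ps)**2)),len(Ps)
def crop(X,c,rad,zmin,zmax=.3):
    P=X[np.isfinite(X).all(-1)]
    k=(np.linalg.norm(P[:,:2]-np.array(c)[:2],axis=1)<rad)&(P[:,2]>zmin)&(P[:,2]<zmax)
    return P[k]
def face(yaw): return R.from_euler("z",yaw)
def pk(yaw): return R.from_euler("z",yaw)*R.from_euler("y",-np.radians(25))
E
python3 - <<'E'
from h import *
D={n:cloud(dict(np.load(f"a_{n}.npz"))) for n in("side","top")}
grip={"large":(.5123,.100),"medium":(.5558,.3237),"small":(.517,-.3115)}
yaw0={"large":-.1,"medium":-.5,"small":.35}
for nm in grip:
    g=SZ[nm][1]; y=yaw0[nm]
    for src in("side","top","both"):
        best=None
        for dy in(-.3,0,.3):
            yy=y+dy
            c=np.array([grip[nm][0]+g*np.cos(yy),grip[nm][1]+g*np.sin(yy),.03])
            X=[D["side"],D["top"]] if src=="both" else [D[src]]
            P=np.vstack([crop(x,c,.085,.012,.12) for x in X])
            f=fit(nm,P,(c,face(yy)),full=False)
            if best is None or f[2]/f[3]<best[2]/best[3]: best=f
        f=best
        print(nm,src,np.round(f[0]*1000,1),"yaw",np.round(f[1].as_euler("zyx",degrees=True),1),"res",round(f[2]*1000,2),f[3])
for src in("side","top","both"):
    X=[D["side"],D["top"]] if src=="both" else [D[src]]
    best=None
    for yy in(-.5,-.2,.1):
        P=np.vstack([crop(x,(.59,-.098),.10,.045,.2) for x in X])
        f=fit("pocket",P,((.59,-.098,.09),pk(yy)))
        if best is None or f[2]/f[3]<best[2]/best[3]: best=f
    f=best
    print("pocket",src,np.round(f[0]*1000,1),"zyx",np.round(f[1].as_euler("zyx",degrees=True),1),"res",round(f[2]*1000,2),f[3],len(P))
E
```

```text
large side [571.3  95.4  30.5] yaw [-12.7   0.   -0. ] res 0.89 2661
large top [571.6  93.9  29.2] yaw [-12.8   0.   -0. ] res 0.91 1224
large both [571.5  95.   30. ] yaw [-12.7   0.   -0. ] res 1.0 3885
medium side [599.2 295.9  30.3] yaw [-35.6   0.   -0. ] res 1.04 2212
medium top [599.6 294.7  28.9] yaw [-35.6   0.   -0. ] res 0.81 1840
medium both [599.2 295.3  29.7] yaw [-35.6   0.   -0. ] res 1.0 4052
small side [ 560.9 -291.7   30.4] yaw [26.  0. -0.] res 0.65 3303
small top [ 561.1 -293.2   29.4] yaw [26.  0. -0.] res 0.79 1649
small both [ 561.3 -292.6   30.2] yaw [26.  0. -0.] res 0.8 4952
pocket side [ 594.8 -100.    93.7] zyx [-15.6 -24.2  -6.3] res 0.91 6846 7035
pocket top [ 596.1 -101.8   89.5] zyx [-15.8 -24.2  -6.7] res 1.05 6065 6065
pocket both [ 596.2 -100.6   90.1] zyx [-15.7 -24.1  -6.6] res 0.95 12911 13100
```

```bash
python3 - <<'E'
from h import *
D={n:cloud(dict(np.load(f"a_{n}.npz"))) for n in("side","top")}
for src in("side","top"):
  for yy in (-.5,-.2):
    P=crop(D[src],(.59,-.098),.10,.045,.2)
    f=fit("pocket",P,((.595,-.1,.09),pk(yy)))
    M=f[1].as_matrix(); n=M[:,2]
    print(src,yy,f[0].round(4),"n",n.round(3),"az",np.degrees(np.arctan2(-n[1],-n[0])),"tilt",np.degrees(np.arccos(n[2])), "x",M[:,0].round(3),"y",M[:,1].round(3),f[2])
    Q=f[1].inv().apply(P-f[0]); k=(abs(Q[:,:2])<.045).all(1)&(abs(Q[:,2])<.012)
    c=P[k].mean(0); nn=np.linalg.svd(P[k]-c)[2][2]; print("floor plane n",(nn*np.sign(nn[2])).round(3))
E
```

```text
side -0.5 [ 0.5965 -0.1024  0.0906] n [-0.409  0.108  0.906] az -14.774819104232588 tilt 25.049156117973972 x [ 0.866 -0.266  0.423] y [0.287 0.958 0.015] 0.0009947026918169686
floor plane n [-0.409  0.106  0.906]
side -0.2 [ 0.5964 -0.1005  0.0903] n [-0.409  0.106  0.906] az -14.49952022821168 tilt 25.007785175435565 x [ 0.878 -0.224  0.423] y [ 0.248  0.969 -0.001] 0.000791952144919908
floor plane n [-0.409  0.106  0.906]
top -0.5 [ 0.5961 -0.1018  0.0895] n [-0.41   0.107  0.906] az -14.6376985767165 tilt 25.08564440118275 x [ 0.878 -0.224  0.424] y [ 0.248  0.969 -0.002] 0.0010512091419070874
floor plane n [-0.41   0.107  0.906]
top -0.2 [ 0.5957 -0.1014  0.0903] n [-0.408  0.086  0.909] az -11.85472683556303 tilt 24.647368636083222 x [ 0.881 -0.225  0.417] y [0.24  0.971 0.016] 0.0010683094163519992
floor plane n [-0.41   0.107  0.906]
```

```bash
python3 - <<'E'
import cv2
a=cv2.imread("pics/a_top.png")[165:285,330:550]; cv2.imwrite("pics/a_topz.png",cv2.resize(a,None,fx=3.6,fy=3.6,interpolation=cv2.INTER_CUBIC))
E
```

```text
(no output)
```

View pics/a_topz.png

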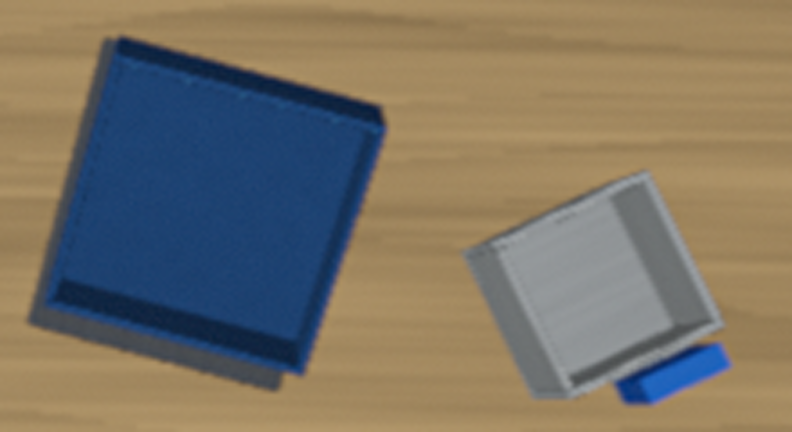

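```bash
cat >> h.py <<'E'
PK=(np.array([.5962,-.1012,.0902]),R.from_euler("z",-14.4,degrees=True)*R.from_euler("y",-25,degrees=True))
M0={"large":(np.array([.5715,.0948,.0300]),face(np.radians(-12.7))),
    "medium":(np.array([.5993,.2953,.0300]),face(np.radians(-35.6))),
    "small":(np.array([.5611,-.2925,.0300]),face(np.radians(26.0)))}
FLIP=R.from_euler("x",180,degrees=True)   # tool x = measure x, tool z=-measure z
def grasp(nm,meas,up=0.,flip=False):
    """TCP pose for gripping; up = extra height along measure z"""
    p,Rm=meas; Rt=Rm*FLIP
    if flip: Rt=Rt*R.from_euler("z",180,degrees=True)
    return p+Rm.apply([-SZ[nm][1],0,.057-.005+up]),Rt
def inp(quarter_deg,z,x=0,y=0,pk=None):
    """measure pose in pocket frame: yaw about pocket z, offsets"""
    pk=pk or PK
    return pk[0]+pk[1].apply([x,y,z]),pk[1]*R.from_euler("z",quarter_deg,degrees=True)
def delta(tgt,cur=None):
    s=env.state(); p0,R0=(s["tool_pos"],R.from_quat(s["ee_rot"])) if cur is None else cur
    d=R0.inv().apply(tgt[0]-p0); a=(R0.inv()*tgt[1]).as_rotvec(degrees=True)
    print(f"d {np.round(d,4)}  a {np.round(a,1)}  |d|{np.linalg.norm(d)*1000:.0f}mm->{np.linalg.norm(d)/.0417:.1f} rows, {np.linalg.norm(a):.0f}deg->{np.linalg.norm(a)/7.16:.1f} rows")
    return d,a
E
python3 - <<'E'
from h import *
print(env.tcp_to_tips)
delta(grasp("large",M0["large"],up=.08)); delta(grasp("large",M0["large"],up=.08,flip=True))
t=grasp("large",M0["large"],up=.08);print(t[0])
E
```

```text
0.014
d [-0.4248 -0.51    0.0835]  a [ -0.    0.1 -51.7]  |d|669mm->16.0 rows, 52deg->7.2 rows
d [-0.4248 -0.51    0.0835]  a [1.000e-01 1.000e-01 1.283e+02]  |d|669mm->16.0 rows, 128deg->17.9 rows
[0.51394346 0.10777093 0.162     ]
```

```bash
python3 -m inch '[{"dx":-0.425,"dy":-0.51,"dz":0.0835,"az":-51.7,"jaw":1},{"dx":-0.425,"dy":-0.51,"dz":0.0835,"az":-51.7,"jaw":1},{"dx":-0.425,"dy":-0.51,"dz":0.0835,"az":-51.7,"jaw":1},{"dx":-0.425,"dy":-0.51,"dz":0.0835,"az":-51.7,"jaw":1},{"dx":-0.425,"dy":-0.51,"dz":0.0835,"az":-51.7,"jaw":1}]'
python3 - <<'E'
from h import *
delta(grasp("large",M0["large"],up=.08))
E
```

```text
d [-0.4248 -0.51    0.0835]  a [ -0.    0.1 -51.7]  |d|669mm->16.0 rows, 52deg->7.2 rowsinvalid input at $[0]: expected keys dx, dy, dz, ax, ay, az, jaw
```

```bash
python3 -m inch '[{"dx":-0.425,"dy":-0.51,"dz":0.0835,"ax":0,"ay":0,"az":-51.7,"jaw":1},{"dx":-0.425,"dy":-0.51,"dz":0.0835,"ax":0,"ay":0,"az":-51.7,"jaw":1},{"dx":-0.425,"dy":-0.51,"dz":0.0835,"ax":0,"ay":0,"az":-51.7,"jaw":1},{"dx":-0.425,"dy":-0.51,"dz":0.0835,"ax":0,"ay":0,"az":-51.7,"jaw":1},{"dx":-0.425,"dy":-0.51,"dz":0.0835,"ax":0,"ay":0,"az":-51.7,"jaw":1}]'
python3 - <<'E'
from h import *
delta(grasp("large",M0["large"],up=.08))
E
```

```text
clock: 0.52
tool_pos: [0.3239, -0.3061, 0.2189]
ee_rot: [0.97, -0.244, -0.0, -0.0]
wrist_force: [0.4, -0.2, 0.3]
gripper_width: 1.001
d [-0.0286 -0.4545  0.057 ]  a [ -0.    0.  -15.6]  |d|459mm->11.0 rows, 16deg->2.2 rows
```

```bash
python3 -m inch '[{"dx":-0.0286,"dy":-0.4545,"dz":0.057,"ax":0,"ay":0,"az":-15.6,"jaw":1},{"dx":-0.0286,"dy":-0.4545,"dz":0.057,"ax":0,"ay":0,"az":-15.6,"jaw":1},{"dx":-0.0286,"dy":-0.4545,"dz":0.057,"ax":0,"ay":0,"az":-15.6,"jaw":1},{"dx":-0.0286,"dy":-0.4545,"dz":0.057,"ax":0,"ay":0,"az":-15.6,"jaw":1},{"dx":-0.0286,"dy":-0.4545,"dz":0.057,"ax":0,"ay":0,"az":-15.6,"jaw":1}]'
python3 - <<'E'
from h import *
delta(grasp("large",M0["large"],up=.08))
E
```

```text
clock: 0.93
tool_pos: [0.4113, -0.1187, 0.1932]
ee_rot: [0.994, -0.113, -0.0, 0.0]
wrist_force: [1.1, -0.5, 0.7]
gripper_width: 1.001
d [ 0.0491 -0.2437  0.0312]  a [ 0.   0.  -0.3]  |d|251mm->6.0 rows, 0deg->0.0 rows
```

```bash
python3 -m inch '[{"dx":0.0491,"dy":-0.2437,"dz":0.0312,"ax":0,"ay":0,"az":-0.3,"jaw":1},{"dx":0.0491,"dy":-0.2437,"dz":0.0312,"ax":0,"ay":0,"az":-0.3,"jaw":1},{"dx":0.0491,"dy":-0.2437,"dz":0.0312,"ax":0,"ay":0,"az":-0.3,"jaw":1},{"dx":0.0491,"dy":-0.2437,"dz":0.0312,"ax":0,"ay":0,"az":-0.3,"jaw":1},{"dx":0.0491,"dy":-0.2437,"dz":0.0312,"ax":0,"ay":0,"az":-0.3,"jaw":1}]'
python3 - <<'E'
from h import *
delta(grasp("large",M0["large"],up=.08))
delta(grasp("large",M0["large"],up=.0))
E
```

```text
clock: 1.35
tool_pos: [0.4966, 0.0698, 0.1671]
ee_rot: [0.994, -0.11, -0.0, 0.0]
wrist_force: [1.0, -1.4, 0.1]
gripper_width: 1.0
d [ 0.0086 -0.0408  0.0051]  a [0. 0. 0.]  |d|42mm->1.0 rows, 0deg->0.0 rows
d [ 0.0086 -0.0408  0.0851]  a [0. 0. 0.]  |d|95mm->2.3 rows, 0deg->0.0 rows
```

```bash
python3 -m inch '[{"dx":0.0086,"dy":-0.0408,"dz":0.005,"ax":0,"ay":0,"az":0,"jaw":1},{"dx":0.0086,"dy":-0.0408,"dz":0.04,"ax":0,"ay":0,"az":0,"jaw":1},{"dx":0.0086,"dy":-0.0408,"dz":0.07,"ax":0,"ay":0,"az":0,"jaw":1},{"dx":0.0086,"dy":-0.0408,"dz":0.085,"ax":0,"ay":0,"az":0,"jaw":1},{"dx":0.0086,"dy":-0.0408,"dz":0.085,"ax":0,"ay":0,"az":0,"jaw":1}]'
python3 - <<'E'
from h import *
delta(grasp("large",M0["large"],up=.0))
d=env.get_image("side"); cv2.imwrite("pics/b_side.png",d["pixels"][:,:,::-1])
E
```

```text
clock: 1.77
tool_pos: [0.5118, 0.1058, 0.0792]
ee_rot: [0.994, -0.11, -0.004, 0.0]
wrist_force: [-0.4, -0.2, -0.8]
gripper_width: 1.001
d [ 0.0016 -0.0024 -0.0028]  a [0.1 0.4 0. ]  |d|4mm->0.1 rows, 0deg->0.1 rows
```

View pics/b_side.png

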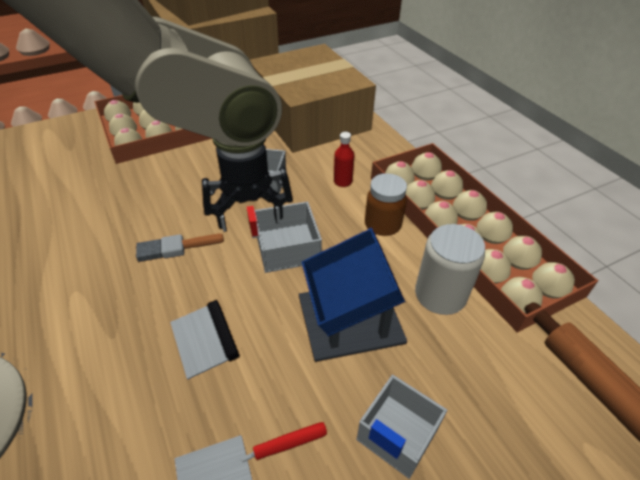

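The gripper straddles the red grip: side-view fingers at (222,215) and (280,205), grip at (252,220). I'll correct the residual and close.

```bash
python3 - <<'E'
from h import *
delta(grasp("large",M0["large"],up=.0))
E
python3 -m inch '[{"dx":0,"dy":0,"dz":0,"ax":0,"ay":0,"az":0,"jaw":0.6}]'
python3 - <<'E'
from h import *
delta(grasp("large",M0["large"],up=.0))
E
```

```text
d [ 0.0005 -0.0023 -0.0007]  a [0.  0.2 0. ]  |d|2mm->0.1 rows, 0deg->0.0 rows
clock: 1.9
tool_pos: [0.5141, 0.1054, 0.0833]
ee_rot: [0.994, -0.111, 0.0, -0.0]
wrist_force: [-0.6, -0.5, 0.8]
gripper_width: 0.884
d [-0.0007 -0.0023  0.0013]  a [-0. -0.  0.]  |d|3mm->0.1 rows, 0deg->0.0 rows
```

```bash
python3 -m inch '[{"dx":-0.0005,"dy":-0.0023,"dz":0.001,"ax":0,"ay":0,"az":0,"jaw":0.5},{"dx":-0.0005,"dy":-0.0023,"dz":0.001,"ax":0,"ay":0,"az":0,"jaw":0},{"dx":-0.0005,"dy":-0.0023,"dz":0.001,"ax":0,"ay":0,"az":0,"jaw":0},{"dx":-0.0005,"dy":-0.0023,"dz":0.001,"ax":0,"ay":0,"az":0,"jaw":0},{"dx":-0.0005,"dy":-0.0023,"dz":0.001,"ax":0,"ay":0,"az":0,"jaw":0}]'
python3 -m inch '[{"dx":0,"dy":0,"dz":0,"ax":0,"ay":0,"az":0,"jaw":0},{"dx":0,"dy":0,"dz":0,"ax":0,"ay":0,"az":0,"jaw":0},{"dx":0,"dy":0,"dz":0,"ax":0,"ay":0,"az":0,"jaw":0}]'
python3 - <<'E'
from h import *
delta(grasp("large",M0["large"],up=.0))
E
```

```text
clock: 2.32
tool_pos: [0.5139, 0.1078, 0.0819]
ee_rot: [0.994, -0.111, 0.0, -0.0]
wrist_force: [1.6, -0.3, 1.2]
gripper_width: 0.143
clock: 2.57
tool_pos: [0.5143, 0.1078, 0.0822]
ee_rot: [0.994, -0.111, 0.001, -0.0]
wrist_force: [0.9, -0.3, 5.9]
gripper_width: 0.134
d [-0.0003  0.0001  0.0002]  a [-0.  -0.1  0. ]  |d|0mm->0.0 rows, 0deg->0.0 rows
```

```bash
python3 -m inch '[{"dx":0,"dy":0,"dz":-0.02,"ax":0,"ay":0,"az":0,"jaw":0},{"dx":0,"dy":0,"dz":-0.06,"ax":0,"ay":0,"az":0,"jaw":0},{"dx":0,"dy":0,"dz":-0.10,"ax":0,"ay":0,"az":0,"jaw":0},{"dx":0,"dy":0,"dz":-0.14,"ax":0,"ay":0,"az":0,"jaw":0},{"dx":0,"dy":0,"dz":-0.16,"ax":0,"ay":0,"az":0,"jaw":0}]'
python3 - <<'E'
from h import *
s=env.state(); print(s["clock"],s["gripper_width"],s["wrist_force"].round(1) if hasattr(s["wrist_force"],'round') else s["wrist_force"],s["tool_pos"])
t=grasp("large",inp(0,.10)); print(t[0]); delta(t)
E
```

```text
clock: 2.98
tool_pos: [0.5142, 0.1079, 0.2459]
ee_rot: [0.994, -0.11, 0.003, -0.0]
wrist_force: [0.2, -0.3, -0.9]
gripper_width: 0.13
2.9833 0.12980772273516192 [ 0.2 -0.3 -0.9] [0.51419116 0.10794704 0.24585624]
[ 0.48218795 -0.07192668  0.20302431]
d [0.0081 0.1826 0.0427]  a [-0.4 24.7  1.7]  |d|188mm->4.5 rows, 25deg->3.5 rows
```

```bash
python3 -m inch '[{"dx":0.002,"dy":0.04,"dz":0,"ax":-0.1,"ay":6,"az":0.4,"jaw":0},{"dx":0.004,"dy":0.08,"dz":0,"ax":-0.2,"ay":12,"az":0.8,"jaw":0},{"dx":0.006,"dy":0.12,"dz":0.01,"ax":-0.3,"ay":18,"az":1.2,"jaw":0},{"dx":0.008,"dy":0.16,"dz":0.02,"ax":-0.4,"ay":24.7,"az":1.7,"jaw":0},{"dx":0.0081,"dy":0.1826,"dz":0.0427,"ax":-0.4,"ay":24.7,"az":1.7,"jaw":0}]'
python3 -m inch '[{"dx":0,"dy":0,"dz":0,"ax":0,"ay":0,"az":0,"jaw":0},{"dx":0,"dy":0,"dz":0,"ax":0,"ay":0,"az":0,"jaw":0}]'
cat >> h.py <<'E'
def look(tag):
    D={}
    for n in("side","top"):
        d=env.get_image(n); cv2.imwrite(f"pics/{tag}_{n}.png",d["pixels"][:,:,::-1]); np.savez(f"{tag}_{n}.npz",**d); D[n]=d
    return D
def inpk(f,pk=None):
    pk=pk or PK
    q=pk[1].inv().apply(f[0]-pk[0]); e=(pk[1].inv()*f[1]).as_euler("zyx",degrees=True)
    return np.round(q*1000,1),np.round(e,1)
def expect(nm,up=0):
    """measure pose from current tool pose assuming ideal grip"""
    s=env.state(); Rt=R.from_quat(s["ee_rot"]); Rm=Rt*FLIP.inv()
    return np.array(s["tool_pos"])-Rm.apply([-SZ[nm][1],0,.052]),Rm
E
python3 - <<'E'
from h import *
D=look("c"); delta(grasp("large",inp(0,.10)))
e=expect("large"); print("expect",inpk(e))
for n,d in D.items():
    X=cloud(d); hs=hue(d)
    X[(hs[...,2]<45)]=np.nan
    P=crop(X,e[0],.085,.03,.35); Q=e[1].inv().apply(P-e[0]); P=P[(Q[:,2]>-.036)&(Q[:,2]<.033)]
    f=fit("large",P,e); print(n,inpk(f),f[2]*1000,f[3])
E
```

```text
clock: 3.4
tool_pos: [0.4791, -0.0737, 0.1994]
ee_rot: [0.968, -0.123, 0.215, 0.029]
wrist_force: [1.5, -0.1, -2.6]
gripper_width: 0.133
clock: 3.57
tool_pos: [0.4804, -0.0728, 0.1977]
ee_rot: [0.969, -0.124, 0.21, 0.027]
wrist_force: [-0.3, -0.8, -1.1]
gripper_width: 0.134
d [ 0.002   0.0002 -0.0034]  a [0.  0.3 0. ]  |d|4mm->0.1 rows, 0deg->0.0 rows
expect (array([-2.3,  0.1, 96.3]), array([ 0. ,  0.3, -0. ]))
side (array([-1.6, -0.8, 96.1]), array([-0.3,  0.1, -0.1])) 0.7998739554976761 7179
top (array([-0.5, -1.1, 95.7]), array([-0. , -0.3, -0. ])) 1.0186981287339756 5871
```

View pics/c_side.png

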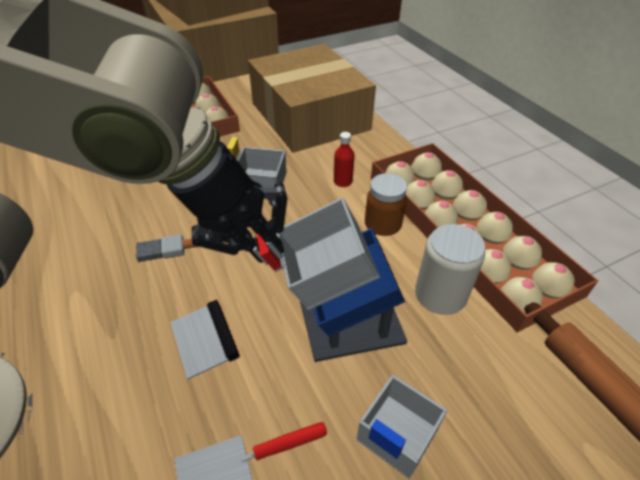

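View pics/c_top.png

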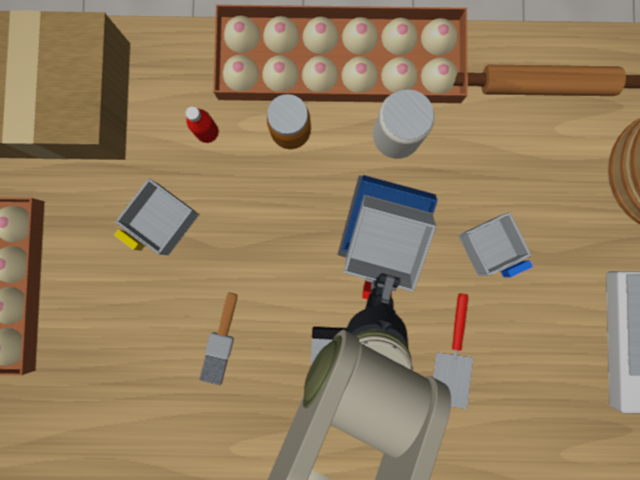

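Both views show the large measure hovering squarely over the rest: side view at (330,250), top view at (390,243). The fits put it within about 1 mm of centred, 96 mm up. Lowering it now.

```bash
python3 -m inch '[{"dx":0.001,"dy":-0.001,"dz":0.02,"ax":0,"ay":0.2,"az":0,"jaw":0},{"dx":0.001,"dy":-0.001,"dz":0.035,"ax":0,"ay":0.2,"az":0,"jaw":0},{"dx":0.001,"dy":-0.001,"dz":0.045,"ax":0,"ay":0.2,"az":0,"jaw":0},{"dx":0.001,"dy":-0.001,"dz":0.052,"ax":0,"ay":0.2,"az":0,"jaw":0},{"dx":0.001,"dy":-0.001,"dz":0.058,"ax":0,"ay":0.2,"az":0,"jaw":0}]'
python3 - <<'E'
from h import *
print(inpk(expect("large")))
E
python3 -m inch '[{"dx":0,"dy":0,"dz":0,"ax":0,"ay":0,"az":0,"jaw":0}]'
python3 - <<'E'
from h import *
print(inpk(expect("large")))
E
```

```text
clock: 4.08
tool_pos: [0.5067, -0.0768, 0.1463]
ee_rot: [0.969, -0.122, 0.214, 0.027]
wrist_force: [0.2, -0.3, -1.6]
gripper_width: 0.132
(array([-1.5,  1.4, 38. ]), array([0.1, 0.1, 0. ]))
clock: 4.17
tool_pos: [0.5064, -0.077, 0.1459]
ee_rot: [0.969, -0.122, 0.213, 0.027]
wrist_force: [-0.0, 0.6, -2.4]
gripper_width: 0.13
(array([-1.9,  1.1, 37.6]), array([ 0. ,  0.2, -0. ]))
```

```bash
python3 -m inch '[{"dx":0,"dy":0,"dz":0.003,"ax":0,"ay":0,"az":0,"jaw":0},{"dx":0,"dy":0,"dz":0.005,"ax":0,"ay":0,"az":0,"jaw":0},{"dx":0,"dy":0,"dz":0.007,"ax":0,"ay":0,"az":0,"jaw":0},{"dx":0,"dy":0,"dz":0.007,"ax":0,"ay":0,"az":0,"jaw":0}]'
python3 - <<'E'
from h import *
print(inpk(expect("large")))
E
```

```text
clock: 4.5
tool_pos: [0.509, -0.0782, 0.1402]
ee_rot: [0.969, -0.123, 0.214, 0.027]
wrist_force: [0.0, 0.4, -2.1]
gripper_width: 0.132
(array([-1.7,  0.6, 31.3]), array([-0. ,  0.1, -0. ]))
```

```bash
python3 -m inch '[{"dx":0,"dy":0,"dz":0.001,"ax":0,"ay":0,"az":0,"jaw":0},{"dx":0,"dy":0,"dz":0.002,"ax":0,"ay":0,"az":0,"jaw":0},{"dx":0,"dy":0,"dz":0.002,"ax":0,"ay":0,"az":0,"jaw":0}]'
python3 - <<'E'
from h import *
print(inpk(expect("large")))
E
```

```text
clock: 4.75
tool_pos: [0.5098, -0.0784, 0.1384]
ee_rot: [0.969, -0.123, 0.214, 0.027]
wrist_force: [1.2, 0.7, -1.7]
gripper_width: 0.132
(array([-1.7,  0.6, 29.4]), array([-0. ,  0.1, -0. ]))
```

```bash
python3 -m inch '[{"dx":0,"dy":0,"dz":0.001,"ax":0,"ay":0,"az":0,"jaw":0},{"dx":0,"dy":0,"dz":0.001,"ax":0,"ay":0,"az":0,"jaw":0}]'
python3 - <<'E'
from h import *
D=look("d")
e=expect("large"); print("expect",inpk(e))
for n,d in D.items():
    X=cloud(d); hs=hue(d)
    X[(hs[...,2]<45)|((hs[...,1]>120)&(hs[...,0]>90))]=np.nan
    P=crop(X,e[0],.085,.03,.35); Q=e[1].inv().apply(P-e[0]); P=P[(Q[:,2]>-.036)&(Q[:,2]<.033)]
    f=fit("large",P,e); print(n,inpk(f),f[2]*1000,f[3])
E
```

```text
clock: 4.92
tool_pos: [0.5099, -0.0784, 0.1383]
ee_rot: [0.969, -0.122, 0.214, 0.028]
wrist_force: [-8.2, 0.1, 9.7]
gripper_width: 0.13
expect (array([-1.6,  0.5, 29.3]), array([ 0. ,  0. , -0.1]))
side (array([-2.8,  1.3, 30.1]), array([ 0. , -0.1,  0.1])) 0.8763000712457099 5477
top (array([-3.1, -0.5, 29.3]), array([ 0. ,  0.1, -0.1])) 1.4038948727102647 5102
```

Contact with the floor (12 N). Releasing and backing out along the tool axis.

```bash
python3 -m inch '[{"dx":0,"dy":0,"dz":-0.001,"ax":0,"ay":0,"az":0,"jaw":0.2},{"dx":0,"dy":0,"dz":-0.001,"ax":0,"ay":0,"az":0,"jaw":0.5},{"dx":0,"dy":0,"dz":-0.001,"ax":0,"ay":0,"az":0,"jaw":0.6},{"dx":0,"dy":0,"dz":-0.001,"ax":0,"ay":0,"az":0,"jaw":0.6}]'
python3 -m inch '[{"dx":0,"dy":0,"dz":-0.03,"ax":0,"ay":0,"az":0,"jaw":0.6},{"dx":0,"dy":0,"dz":-0.07,"ax":0,"ay":0,"az":0,"jaw":0.8},{"dx":0,"dy":0,"dz":-0.11,"ax":0,"ay":0,"az":0,"jaw":1}]'
python3 - <<'E'
from h import *
t=grasp("medium",M0["medium"],up=.1); delta(t)
t=grasp("medium",M0["medium"],up=.1,flip=True); delta(t)
print(env.state()["joints"],t[0])
E
```

```text
clock: 5.35
tool_pos: [0.5099, -0.0784, 0.1384]
ee_rot: [0.969, -0.123, 0.214, 0.027]
wrist_force: [-0.8, 0.2, -0.2]
gripper_width: 0.594
clock: 5.6
tool_pos: [0.4641, -0.0665, 0.2386]
ee_rot: [0.969, -0.123, 0.213, 0.027]
wrist_force: [1.1, -0.0, 0.4]
gripper_width: 0.863
d [-0.0315 -0.4032  0.0477]  a [ -4.6 -24.5  20.8]  |d|407mm->9.8 rows, 32deg->4.5 rows
d [-0.0315 -0.4032  0.0477]  a [  34.1   -6.4 -155.5]  |d|407mm->9.8 rows, 159deg->22.3 rows
[-0.43725362  0.08566049  1.79653474  0.10408987  0.83644136 -0.23864822] [0.55620566 0.32615252 0.182     ]
```

```bash
python3 -m inch '[{"dx":-0.0315,"dy":-0.4032,"dz":0.0477,"ax":-4.6,"ay":-24.5,"az":20.8,"jaw":1},{"dx":-0.0315,"dy":-0.4032,"dz":0.0477,"ax":-4.6,"ay":-24.5,"az":20.8,"jaw":1},{"dx":-0.0315,"dy":-0.4032,"dz":0.0477,"ax":-4.6,"ay":-24.5,"az":20.8,"jaw":1},{"dx":-0.0315,"dy":-0.4032,"dz":0.0477,"ax":-4.6,"ay":-24.5,"az":20.8,"jaw":1},{"dx":-0.0315,"dy":-0.4032,"dz":0.0477,"ax":-4.6,"ay":-24.5,"az":20.8,"jaw":1}]'
python3 - <<'E'
from h import *
delta(grasp("medium",M0["medium"],up=.1)); D=look("e")
for n,d in D.items():
    X=cloud(d); hs=hue(d)
    X[(hs[...,2]<45)|((hs[...,1]>120)&(hs[...,0]>90))]=np.nan
    e=inp(0,.03)
    P=crop(X,e[0],.085,.03,.35); Q=e[1].inv().apply(P-e[0]); P=P[(Q[:,2]>-.036)&(Q[:,2]<.073)]
    f=fit("large",P,e); print(n,inpk(f),f[2]*1000,f[3])
E
```

```text
clock: 6.02
tool_pos: [0.5079, 0.1156, 0.2123]
ee_rot: [0.952, -0.305, 0.002, 0.001]
wrist_force: [1.7, -1.2, 0.2]
gripper_width: 1.0
d [-0.0832 -0.1994  0.0297]  a [ 0.1 -0.2  0.1]  |d|218mm->5.2 rows, 0deg->0.0 rows
side (array([ 0.4,  1.2, 30.2]), array([ 0. , -0.8, -0. ])) 1.300877661641278 6099
top (array([ 0.4, -0.5, 30.4]), array([-0. , -2.4, -0.1])) 1.623540068160158 5745
```

View pics/e_side.png

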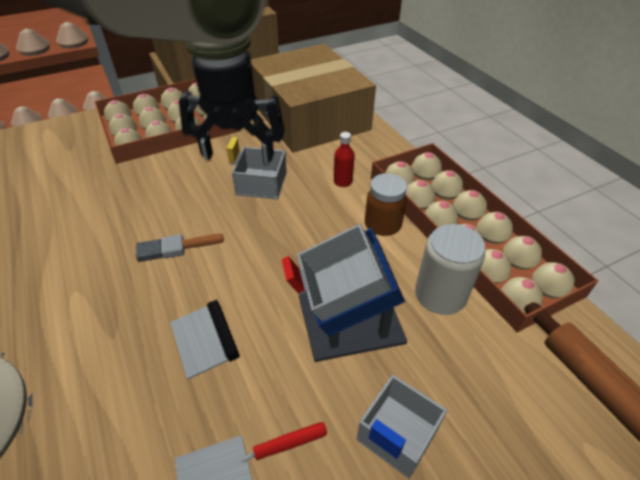

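The large measure sits in the rest, grip downslope at (292,273). The fits disagree a little on pitch, so I'll refit from several starts.

```bash
cat >> h.py <<'E'
def multi(nm,D,e,zlo=-.036,zhi=.073,blue=True,rad=.09,starts=((0,0,0),(.003,0,0),(-.003,0,0),(0,.003,0),(0,-.003,0))):
    for n,d in D.items():
        X=cloud(d); hs=hue(d)
        bad=(hs[...,2]<45)
        if blue: bad|=((hs[...,1]>120)&(hs[...,0]>90)&(hs[...,0]<140))
        X[bad]=np.nan
        P=crop(X,e[0],rad,.03,.35); Q=e[1].inv().apply(P-e[0]); P=P[(Q[:,2]>zlo)&(Q[:,2]<zhi)]
        best=None
        for s in starts:
          for tilt in (0,1.5,-1.5):
            f=fit(nm,P,(e[0]+e[1].apply(s),e[1]*R.from_euler("y",tilt,degrees=True)))
            c=np.mean(np.minimum(sdf(nm,f[1].inv().apply(P-f[0])),.006))
            if best is None or c<best[0]: best=(c,f)
        f=best[1]; print(n,nm,*inpk(f),"cost",round(best[0]*1000,3),"rms",round(f[2]*1000,2),f[3],len(P))
E
python3 - <<'E'
from h import *
D={n:dict(np.load(f"e_{n}.npz")) for n in("side","top")}
multi("large",D,inp(0,.03))
E
```

```text
side large [ 0.4 -2.6 30.5] [-0.3 -0.8 -0.7] cost 0.037 rms 1.46 6239 6289
top large [ 0.4 -0.5 30.3] [ 0.  -2.3 -0.1] cost -0.117 rms 1.63 5848 5891
```

```bash
python3 - <<'E'
from h import *
D={n:dict(np.load(f"e_{n}.npz")) for n in("side","top")}
e=PK
for n,d in D.items():
    X=cloud(d); P=crop(X,e[0],.11,.03,.35); Q=e[1].inv().apply(P-e[0])
    k=(abs(Q[:,:2])<.035).all(1)&(Q[:,2]<.015); q=Q[k]; c=np.median(q,0); nn=np.linalg.svd(q-q.mean(0))[2][2]; nn*=np.sign(nn[2])
    print(n,"floor z mean",(q.mean(0)*1000).round(2),"n",nn.round(4),k.sum())
    # rim points near z=60
    for ax in(0,1):
      for s in(1,-1):
        k=(abs(Q[:,1-ax])<.035)&(Q[:,2]>.035)&(Q[:,2]<.056)&(s*Q[:,ax]>.035)&(s*Q[:,ax]<.06)
        kr=(abs(Q[:,1-ax])<.035)&(Q[:,2]>.054)&(Q[:,2]<.066)&(s*Q[:,ax]>.035)&(s*Q[:,ax]<.06)
        v=s*Q[k,ax]*1000; r=Q[kr]
        print("  wall",'xy'[ax],s,k.sum(),np.round(np.percentile(v,[10,50,90]),1) if k.sum() else '', "rim z",np.round(np.percentile(r[:,2]*1000,[50,80]),1) if kr.sum() else '',kr.sum())
E
```

```text
side floor z mean [ 0.32 13.39  4.03] n [6.0e-04 3.1e-03 1.0e+00] 1013
  wall x 1 50 [49.9 50.  50.1] rim z [59.7 60.4] 124
  wall x -1 154 [51.8 52.1 52.4] rim z [60.1 63.4] 178
  wall y 1 429 [49.2 50.2 51.3] rim z [58.8 60.1] 200
  wall y -1 458 [51.  51.7 52.5] rim z [58.8 60. ] 247
top floor z mean [-2.   -0.11  2.37] n [-0.0014  0.0017  1.    ] 1623
  wall x 1 162 [49.2 49.6 50.2] rim z [57.8 58.8] 151
  wall x -1 205 [51.6 52.4 53.1] rim z [59.3 62. ] 188
  wall y 1 31 [50.  52.9 53. ] rim z [58.3 59.7] 114
  wall y -1 92 [48.8 49.1 49.5] rim z [58.3 59.3] 124
```

```bash
cat >> h.py <<'E'
def walls(nm,D,e,ref=None,zl=(-.02,.026)):
    """per-camera in-plane offset of measure nm from nominal pose e, from its wall faces; visible faces chosen by camera side"""
    o=SZ[nm][0]/2; ref=ref or PK; out={}
    for n,d in D.items():
        X=cloud(d); P=crop(X,e[0],.12,.03,.4); Q=e[1].inv().apply(P-e[0])
        cam=e[1].inv().apply(d["cam_to_world"][:3,3]-e[0]); off=np.zeros(3); txt=[]
        for ax in(0,1):
            vals=[]
            for s in(1,-1):
                # camera beyond the outer face -> sees outer, else inner
                face_=o if s*cam[ax]>o else o-.004
                k=(abs(Q[:,1-ax])<o-.012)&(Q[:,2]>zl[0])&(Q[:,2]<zl[1])&(abs(s*Q[:,ax]-face_)<.005)
                k&=~((s==-1)&(ax==0)&(Q[:,2]>.028))
                if k.sum()>25:
                    v=s*(np.median(s*Q[k,ax])-face_)*1000; sl=np.polyfit(Q[k,1-ax],Q[k,ax],1)[0]
                    vals.append((v,k.sum())); txt.append(f"{'xy'[ax]}{s:+d}:{v:.1f}/{k.sum()}/slope{np.degrees(sl):.1f}")
            if vals: off[ax]=np.average([a for a,_ in vals],weights=[b for _,b in vals])
        k=(abs(Q[:,:2])<o-.015).all(1)&(abs(Q[:,2]+.026)<.008)
        if k.sum()>30:
            off[2]=(np.mean(Q[k,2])+.026)*1000; nn=np.linalg.svd(Q[k]-Q[k].mean(0))[2][2]; nn*=np.sign(nn[2])
        else: nn=np.zeros(3)
        p=e[0]+e[1].apply(off/1000)
        out[n]=p
        print(n,nm,"off",off.round(2),"floor n",nn.round(3)[:2],txt,"| in ref",(ref[1].inv().apply(p-ref[0])*1000).round(2))
    return out
E
python3 - <<'E'
from h import *
D={n:dict(np.load(f"e_{n}.npz")) for n in("side","top")}
walls("large",D,inp(0,.03),zl=(.006,.026))
D={n:dict(np.load(f"c_{n}.npz")) for n in("side","top")}
walls("large",D,inp(0,.0963,-.0023))
E
```

```text
side large off [-3.07  1.24  0.02] floor n [-0.     0.001] ['x+1:-3.0/53/slope-0.1', 'x-1:-3.1/166/slope0.0', 'y+1:1.2/488/slope0.1', 'y-1:1.3/510/slope0.0'] | in ref [-3.07  1.24 30.02]
top large off [-3.36 -0.08 -1.61] floor n [0.    0.001] ['x+1:-3.4/182/slope0.0', 'x-1:-3.3/227/slope0.0', 'y+1:-0.1/32/slope0.6', 'y-1:-0.1/107/slope0.1'] | in ref [-3.36 -0.08 28.39]
side large off [-2.86 -0.79 -0.27] floor n [0.007 0.004] ['x+1:-2.9/154/slope0.2', 'x-1:-2.9/381/slope0.1', 'y+1:-0.8/1313/slope-0.0', 'y-1:-0.8/1417/slope-0.2'] | in ref [-5.16 -0.79 96.03]
top large off [-2.04 -1.09 -1.17] floor n [ 0.002 -0.   ] ['x+1:-2.0/508/slope0.0', 'x-1:-2.0/497/slope-0.0', 'y+1:-1.1/67/slope0.0', 'y-1:-1.1/283/slope-0.0'] | in ref [-4.34 -1.09 95.13]
```

```bash
python3 - <<'E'
from h import *
for t,e in(("e",inp(0,.03)),("c",inp(0,.0963,-.0023))):
  for n in("side","top"):
    d=dict(np.load(f"{t}_{n}.npz"))
    X=cloud(d); P=crop(X,e[0],.12,.03,.4); Q=e[1].inv().apply(P-e[0])
    cam=e[1].inv().apply(d["cam_to_world"][:3,3]-e[0]); print(t,n,"cam",cam.round(3))
    for s in(1,-1):
        k=(Q[:,1]<.04)&(Q[:,1]>.022 if s<0 else Q[:,1]>-.04)&(abs(Q[:,2]-.03)<.0025)&(s*Q[:,0]>.035)&(s*Q[:,0]<.07)
        print("  x rim",s,np.histogram(s*Q[k,0]*1000,bins=np.arange(42,62,1))[0])
        kk=(abs(Q[:,1])<.04)&(s*Q[:,0]>.044)&(s*Q[:,0]<.062)
        # profile: z median by x bin
        b=np.digitize(s*Q[kk,0]*1000,np.arange(44,62,1)); print("   z by x",[int(np.median(Q[kk,2][b==i]*1000)) if (b==i).sum()>3 else None for i in range(1,18)])
E
```

```text
e side cam [ 0.094 -0.404  0.519]
  x rim 1 [ 0  0  0  2 28 34 30 36  0  0  0  0  0  0  0  0  0  0  0]
   z by x [None, None, 29, 30, 29, 5, -28, -30, -30, -29, -29, None, None, 2, 3, 3, 0]
  x rim -1 [0 0 0 0 0 0 0 0 0 2 7 5 4 5 0 0 0 0 0]
   z by x [-26, -26, -25, -26, -25, -25, -25, 7, 7, 30, 31, 50, 50, 69, 69, 68, 67]
e top cam [0.266 0.084 0.815]
  x rim 1 [ 0  0  0  1 23 29 22 21  5  0  0  0  0  0  0  0  0  0  0]
   z by x [None, 26, 28, 28, 27, 2, 9, None, None, None, None, None, 0, 0, 1, 0, -15]
  x rim -1 [0 0 0 0 0 0 0 0 0 3 5 4 6 4 0 0 0 0 0]
   z by x [-27, -27, -27, -27, -27, -27, -26, 0, 2, 7, 30, 44, 50, 58, 67, 67, 67]
c side cam [ 0.096 -0.404  0.453]
  x rim 1 [ 0  0  0  0 23 30 36 35 14  0  0  0  0  0  0  0  0  0  0]
   z by x [-96, -96, -95, 28, 28, -18, 6, -96, -96, -96, -96, -96, -96, None, None, -63, -63]
  x rim -1 [0 0 0 0 0 0 0 0 0 3 2 0 0 0 0 0 0 0 0]
   z by x [103, 79, 83, 85, 71, 66, 70, 11, 11, 46, -72, 50, 69, 69, 70, 70, 70]
c top cam [0.269 0.084 0.748]
  x rim 1 [ 0  0  0  0  0 16 31 39 33 16  0  0  0  0  0  0  0  0  0]
   z by x [-97, -97, -97, -96, 27, 27, -3, 6, None, None, None, None, None, None, None, -65, -65]
  x rim -1 [0 0 0 0 0 0 0 0 9 5 6 4 3 0 0 0 0 0 0]
   z by x [-26, -26, -27, -26, -26, -25, -1, -7, 20, 29, 47, 50, 68, 69, 42, 68, 68]
```

```bash
python3 - <<'E'
from h import *
e=PK
for n in("side","top"):
    d=dict(np.load(f"a_{n}.npz"))
    X=cloud(d); P=crop(X,e[0],.12,.03,.4); Q=e[1].inv().apply(P-e[0])
    for ax in(0,1):
      for s in(1,-1):
        k=(abs(Q[:,1-ax])<.045)&(abs(Q[:,2]-.033)<.003)&(s*Q[:,ax]>.045)&(s*Q[:,ax]<.07)
        w=(abs(Q[:,1-ax])<.045)&(Q[:,2]>.008)&(Q[:,2]<.028)&(s*Q[:,ax]>.045)&(s*Q[:,ax]<.07)
        print(n,'xy'[ax],s,"rim mid(59)",np.percentile(s*Q[k,ax]*1000,[10,50,90]).round(1),"wall",np.percentile(s*Q[w,ax]*1000,[20,50,80]).round(1),w.sum())
    k=(abs(Q[:,:2])<.04).all(1)&(abs(Q[:,2])<.008); print("floor z",Q[k,2].mean()*1000)
E
```

```text
side x 1 rim mid(59) [57.4 59.1 60.8] wall [61. 61. 61.] 39
side x -1 rim mid(59) [57.  58.4 60.4] wall [56.8 57.  57.2] 181
side y 1 rim mid(59) [57.1 58.5 60.7] wall [57.1 57.7 58.4] 470
side y -1 rim mid(59) [57.3 59.3 60.8] wall [59.7 60.2 60.7] 500
floor z 0.039581630756233506
top x 1 rim mid(59) [57.4 59.1 60.7] wall [60.4 60.7 61. ] 181
top x -1 rim mid(59) [56.9 58.5 60.2] wall [56.8 57.3 57.8] 241
top y 1 rim mid(59) [56.9 58.5 60.2] wall [60.4 60.4 60.4] 18
top y -1 rim mid(59) [57.6 59.3 60.9] wall [57.5 57.6 57.8] 112
floor z -1.6168882867476653
```

The wall and rim profiles show the large measure flat on the floor (z 30.0) at x −3.1, y +0.5 relative to the rest, which is within tolerance. I'll re-check the medium and small poses the same way before grasping.

```bash
python3 - <<'E'
from h import *
D={n:dict(np.load(f"a_{n}.npz")) for n in("side","top")}
for nm in SZ: walls(nm,D,M0[nm],ref=M0[nm])
delta(grasp("medium",M0["medium"],up=.1))
E
```

```text
side large off [-0.31  0.66  0.  ] floor n [0. 0.] ['x+1:-0.3/98/slope0.2', 'y+1:0.6/431/slope-0.1', 'y-1:0.7/461/slope-0.2'] | in ref [-0.31  0.66  0.  ]
top large off [ 0.25 -0.77  0.  ] floor n [0. 0.] ['x+1:0.2/77/slope0.4', 'y+1:-0.8/128/slope-0.1', 'y-1:-0.8/45/slope-0.7'] | in ref [ 0.25 -0.77  0.  ]
side medium off [-0.5   0.87  0.  ] floor n [0. 0.] ['x+1:-0.5/79/slope-0.1', 'x-1:-0.5/92/slope-0.2', 'y+1:0.9/299/slope0.2', 'y-1:0.8/335/slope0.0'] | in ref [-0.5   0.87  0.  ]
top medium off [ 0.51 -0.25  0.  ] floor n [0. 0.] ['x+1:0.5/32/slope0.3', 'x-1:0.5/96/slope-0.2', 'y+1:-0.2/228/slope-0.1', 'y-1:-0.3/165/slope0.2'] | in ref [ 0.51 -0.25  0.  ]
side small off [0.22 0.79 0.  ] floor n [0. 0.] ['x+1:0.2/411/slope-0.1', 'x-1:0.2/97/slope0.0', 'y+1:0.8/129/slope0.0', 'y-1:0.8/26/slope0.0'] | in ref [0.22 0.79 0.  ]
top small off [-0.43 -0.61  0.  ] floor n [0. 0.] ['x+1:-0.4/28/slope-0.3', 'x-1:-0.4/65/slope-0.4', 'y+1:-0.6/146/slope0.3', 'y-1:-0.7/186/slope-0.1'] | in ref [-0.43 -0.61  0.  ]
d [-0.0822 -0.1976  0.0279]  a [ 0.  -0.1  0.4]  |d|216mm->5.2 rows, 0deg->0.1 rows
```

M0 is right to under 1 mm, so I'll go on to the medium measure.

```bash
python3 -m inch '[{"dx":-0.0822,"dy":-0.1976,"dz":0.0279,"ax":0,"ay":-0.1,"az":0.3,"jaw":1},{"dx":-0.0822,"dy":-0.1976,"dz":0.0279,"ax":0,"ay":-0.1,"az":0.3,"jaw":1},{"dx":-0.0822,"dy":-0.1976,"dz":0.0279,"ax":0,"ay":-0.1,"az":0.3,"jaw":1},{"dx":-0.0822,"dy":-0.1976,"dz":0.0279,"ax":0,"ay":-0.1,"az":0.3,"jaw":1},{"dx":-0.0822,"dy":-0.1976,"dz":0.0279,"ax":0,"ay":-0.1,"az":0.3,"jaw":1}]'
python3 - <<'E'
from h import *
delta(grasp("medium",M0["medium"],up=.0))
E
```

```text
clock: 6.53
tool_pos: [0.5537, 0.3162, 0.1843]
ee_rot: [0.952, -0.306, 0.003, 0.0]
wrist_force: [1.3, -0.4, -0.2]
gripper_width: 1.004
d [-0.0043 -0.0094  0.1023]  a [-0.1 -0.3 -0. ]  |d|103mm->2.5 rows, 0deg->0.0 rows
```

```bash
python3 -m inch '[{"dx":-0.0043,"dy":-0.0094,"dz":0.03,"ax":0,"ay":-0.2,"az":0,"jaw":1},{"dx":-0.0043,"dy":-0.0094,"dz":0.06,"ax":0,"ay":-0.2,"az":0,"jaw":1},{"dx":-0.0043,"dy":-0.0094,"dz":0.085,"ax":0,"ay":-0.2,"az":0,"jaw":0.8},{"dx":-0.0043,"dy":-0.0094,"dz":0.1,"ax":0,"ay":-0.2,"az":0,"jaw":0.6},{"dx":-0.0043,"dy":-0.0094,"dz":0.1,"ax":0,"ay":-0.2,"az":0,"jaw":0.6}]'
python3 -m inch '[{"dx":0,"dy":0,"dz":0,"ax":0,"ay":0,"az":0,"jaw":0.6}]'
python3 - <<'E'
from h import *
delta(grasp("medium",M0["medium"],up=.0))
E
```

```text
clock: 6.95
tool_pos: [0.5544, 0.3236, 0.0809]
ee_rot: [0.952, -0.306, -0.002, 0.002]
wrist_force: [0.3, -0.5, -0.1]
gripper_width: 0.612
clock: 7.03
tool_pos: [0.556, 0.3242, 0.0845]
ee_rot: [0.952, -0.306, 0.001, 0.0]
wrist_force: [0.5, -0.5, 0.1]
gripper_width: 0.599
d [-0.001  -0.0017  0.0025]  a [-0.  -0.1 -0. ]  |d|3mm->0.1 rows, 0deg->0.0 rows
```

```bash
python3 -m inch '[{"dx":-0.001,"dy":-0.0017,"dz":0.002,"ax":0,"ay":0,"az":0,"jaw":0.3},{"dx":-0.001,"dy":-0.0017,"dz":0.002,"ax":0,"ay":0,"az":0,"jaw":0},{"dx":-0.001,"dy":-0.0017,"dz":0.002,"ax":0,"ay":0,"az":0,"jaw":0},{"dx":-0.001,"dy":-0.0017,"dz":0.002,"ax":0,"ay":0,"az":0,"jaw":0},{"dx":-0.001,"dy":-0.0017,"dz":0.002,"ax":0,"ay":0,"az":0,"jaw":0}]'
python3 -m inch '[{"dx":0,"dy":0,"dz":0,"ax":0,"ay":0,"az":0,"jaw":0},{"dx":0,"dy":0,"dz":-0.03,"ax":0,"ay":0,"az":0,"jaw":0},{"dx":0,"dy":0,"dz":-0.07,"ax":0,"ay":0,"az":0,"jaw":0},{"dx":0,"dy":0,"dz":-0.11,"ax":0,"ay":0,"az":0,"jaw":0},{"dx":0,"dy":0,"dz":-0.15,"ax":0,"ay":0,"az":0,"jaw":0}]'
python3 - <<'E'
from h import *
t=grasp("medium",inp(-90,.13,-.0016,.0005)); print(t[0]); delta(t)
t=grasp("medium",inp(-90,.13,-.0016,.0005),flip=True); print(t[0]); delta(t); print(env.state()["joints"])
E
```

```text
clock: 7.45
tool_pos: [0.5567, 0.3268, 0.0839]
ee_rot: [0.952, -0.306, 0.002, -0.001]
wrist_force: [0.7, -0.5, 6.6]
gripper_width: 0.129
clock: 7.87
tool_pos: [0.5552, 0.3265, 0.2342]
ee_rot: [0.952, -0.306, 0.0, 0.0]
wrist_force: [1.1, 0.6, -1.7]
gripper_width: 0.129
[ 0.53360032 -0.02989182  0.25447183]
d [ 0.1901  0.3023 -0.0201]  a [21.9 15.  67.6]  |d|358mm->8.6 rows, 73deg->10.1 rows
[ 0.53360032 -0.02989182  0.25447183]
d [ 0.1901  0.3023 -0.0201]  a [ -16.5   24.2 -109.2]  |d|358mm->8.6 rows, 113deg->15.8 rows
[ 3.48455608e-01  5.57128536e-01  1.02865380e+00 -6.78066551e-04
  1.55534712e+00  9.70263207e-01]
```

```bash
python3 -m inch '[{"dx":0.02,"dy":0.03,"dz":-0.02,"ax":2.1,"ay":1.5,"az":6.5,"jaw":0},{"dx":0.04,"dy":0.06,"dz":-0.04,"ax":4.2,"ay":3,"az":13,"jaw":0},{"dx":0.06,"dy":0.09,"dz":-0.05,"ax":6.3,"ay":4.5,"az":19.5,"jaw":0},{"dx":0.08,"dy":0.12,"dz":-0.06,"ax":8.4,"ay":6,"az":26,"jaw":0},{"dx":0.1,"dy":0.15,"dz":-0.06,"ax":10.5,"ay":7.5,"az":32.5,"jaw":0}]'
python3 - <<'E'
from h import *
t=grasp("medium",inp(-90,.13,-.0016,.0005)); delta(t)
E
```

```text
clock: 8.28
tool_pos: [0.5494, 0.145, 0.2949]
ee_rot: [0.821, -0.56, 0.092, -0.068]
wrist_force: [0.6, -1.3, -0.6]
gripper_width: 0.129
d [0.1542 0.0867 0.0341]  a [10.8  7.4 34.9]  |d|180mm->4.3 rows, 37deg->5.2 rows
```

```bash
python3 -m inch '[{"dx":0.035,"dy":0.018,"dz":0,"ax":2.2,"ay":1.5,"az":6.5,"jaw":0},{"dx":0.07,"dy":0.036,"dz":0,"ax":4.3,"ay":3,"az":13,"jaw":0},{"dx":0.105,"dy":0.054,"dz":0.01,"ax":6.5,"ay":4.5,"az":20,"jaw":0},{"dx":0.1400,"dy":0.072,"dz":0.02,"ax":8.7,"ay":6,"az":27,"jaw":0},{"dx":0.1542,"dy":0.0867,"dz":0.0341,"ax":10.8,"ay":7.4,"az":34.9,"jaw":0}]'
python3 -m inch '[{"dx":0,"dy":0,"dz":0,"ax":0,"ay":0,"az":0,"jaw":0},{"dx":0,"dy":0,"dz":0,"ax":0,"ay":0,"az":0,"jaw":0}]'
python3 - <<'E'
from h import *
t=grasp("medium",inp(-90,.13,-.0016,.0005)); delta(t); delta(grasp("medium",inp(-90,.105,-.0016,.0005)))
E
```

```text
clock: 8.7
tool_pos: [0.5343, -0.0321, 0.253]
ee_rot: [-0.61, 0.764, -0.168, 0.129]
wrist_force: [1.3, 0.1, -1.1]
gripper_width: 0.128
clock: 8.87
tool_pos: [0.5337, -0.0289, 0.2519]
ee_rot: [-0.613, 0.762, -0.165, 0.127]
wrist_force: [0.7, 0.3, -1.3]
gripper_width: 0.131
d [ 0.001  -0.0012 -0.0023]  a [0.9 0.4 1.9]  |d|3mm->0.1 rows, 2deg->0.3 rows
d [ 0.0012 -0.0016  0.0227]  a [0.9 0.4 1.9]  |d|23mm->0.5 rows, 2deg->0.3 rows
```

```bash
python3 -m inch '[{"dx":0.0012,"dy":-0.0016,"dz":0.012,"ax":0.9,"ay":0.4,"az":1.9,"jaw":0},{"dx":0.0012,"dy":-0.0016,"dz":0.02,"ax":0.9,"ay":0.4,"az":1.9,"jaw":0},{"dx":0.0012,"dy":-0.0016,"dz":0.022,"ax":0.9,"ay":0.4,"az":1.9,"jaw":0},{"dx":0.0012,"dy":-0.0016,"dz":0.022,"ax":0.9,"ay":0.4,"az":1.9,"jaw":0},{"dx":0.0012,"dy":-0.0016,"dz":0.022,"ax":0.9,"ay":0.4,"az":1.9,"jaw":0}]'
python3 - <<'E'
from h import *
D=look("f"); delta(grasp("medium",inp(-90,.105,-.0016,.0005)))
e=expect("medium"); print(inpk(e))
walls("medium",D,e)
E
```

```text
clock: 9.28
tool_pos: [0.5447, -0.0315, 0.2335]
ee_rot: [-0.599, 0.77, -0.172, 0.133]
wrist_force: [-0.1, -0.2, -1.9]
gripper_width: 0.127
d [0.0009 0.0013 0.0015]  a [-0.2 -0.   0.1]  |d|2mm->0.1 rows, 0deg->0.0 rows
(array([ -0. ,   1.4, 106.5]), array([-89.9,  -0.2,  -0. ]))
side medium off [ 0.09 -0.43 -1.18] floor n [-0.005  0.001] ['x+1:0.1/1257/slope0.1', 'x-1:0.1/1166/slope0.0', 'y+1:-0.4/138/slope0.1', 'y-1:-0.4/307/slope0.1'] | in ref [ -0.46   1.32 105.29]
top medium off [ 1.48 -0.78 -2.65] floor n [-0.006  0.   ] ['x+1:1.5/252/slope0.1', 'x-1:1.4/27/slope-0.4', 'y+1:-0.8/473/slope0.1', 'y-1:-0.8/70/slope-0.4'] | in ref [-8.0000e-01 -7.0000e-02  1.0382e+02]
```

View pics/f_side.png

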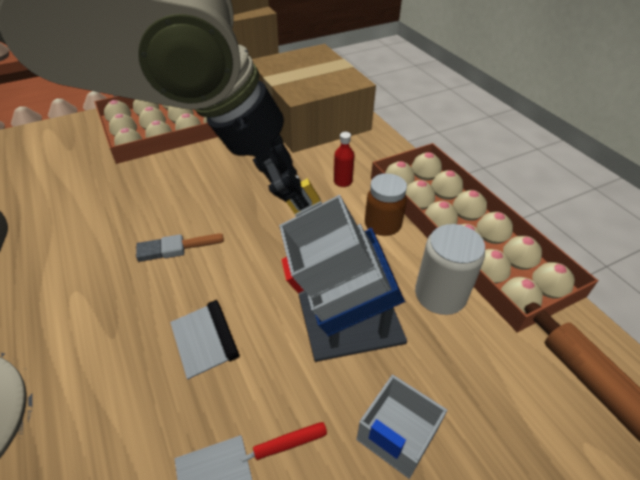

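View pics/f_top.png

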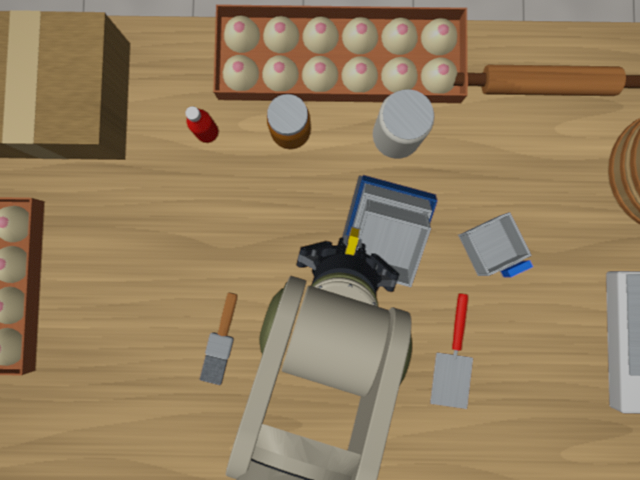

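Both cameras agree: the medium must go 2.6 mm down-slope and 71.3 mm down to seat. The side view shows it at (335,245) above the large, yellow grip at (308,193). I'll shift it, lower to just above the rim and recheck.

```bash
python3 -m inch '[{"dx":0.0003,"dy":0.0026,"dz":0.004,"ax":0,"ay":-0.3,"az":0,"jaw":0},{"dx":0.0003,"dy":0.0026,"dz":0.009,"ax":0,"ay":-0.3,"az":0,"jaw":0},{"dx":0.0003,"dy":0.0026,"dz":0.012,"ax":0,"ay":-0.3,"az":0,"jaw":0},{"dx":0.0003,"dy":0.0026,"dz":0.012,"ax":0,"ay":-0.3,"az":0,"jaw":0},{"dx":0.0003,"dy":0.0026,"dz":0.012,"ax":0,"ay":-0.3,"az":0,"jaw":0}]'
python3 - <<'E'
from h import *
D=look("g")
e=expect("medium"); print(inpk(e))
walls("medium",D,e)
E
```

```text
clock: 9.8
tool_pos: [0.547, -0.0331, 0.2209]
ee_rot: [-0.599, 0.771, -0.17, 0.135]
wrist_force: [0.3, 0.5, -1.7]
gripper_width: 0.127
(array([-2.9,  1.1, 93.8]), array([-89.9,  -0.1,   0.3]))
side medium off [ 0.45 -0.58 -1.35] floor n [-0.002  0.006] ['x+1:0.5/1176/slope0.1', 'x-1:0.4/1105/slope0.0', 'y+1:-0.6/142/slope0.0', 'y-1:-0.6/304/slope0.1'] | in ref [-3.48  0.61 92.44]
top medium off [ 1.67 -0.84 -2.67] floor n [-0.004  0.001] ['x+1:1.7/245/slope-0.1', 'x-1:1.7/30/slope-0.4', 'y+1:-0.8/467/slope0.1', 'y-1:-0.8/57/slope0.3'] | in ref [-3.73 -0.6  91.11]
```

```bash
python3 -m inch '[{"dx":-0.0005,"dy":-0.0004,"dz":0.006,"ax":0,"ay":0,"az":0,"jaw":0},{"dx":-0.0005,"dy":-0.0004,"dz":0.012,"ax":0,"ay":0,"az":0,"jaw":0},{"dx":-0.0005,"dy":-0.0004,"dz":0.016,"ax":0,"ay":0,"az":0,"jaw":0},{"dx":-0.0005,"dy":-0.0004,"dz":0.018,"ax":0,"ay":0,"az":0,"jaw":0},{"dx":-0.0005,"dy":-0.0004,"dz":0.018,"ax":0,"ay":0,"az":0,"jaw":0}]'
python3 - <<'E'
from h import *
D=look("g2")
e=expect("medium"); print(inpk(e))
walls("medium",D,e)
E
```

```text
clock: 10.32
tool_pos: [0.5549, -0.0345, 0.2043]
ee_rot: [-0.599, 0.771, -0.17, 0.135]
wrist_force: [-0.5, -0.2, -1.1]
gripper_width: 0.128
(array([-2.6,  1.6, 75.6]), array([-89.9,  -0.1,   0.3]))
side medium off [ 0.46 -0.69 -1.67] floor n [-0.012  0.004] ['x+1:0.5/1156/slope-0.0', 'x-1:0.5/1042/slope0.1', 'y+1:-0.6/231/slope0.2', 'y-1:-0.7/292/slope0.1'] | in ref [-3.28  1.18 73.96]
top medium off [ 0.97 -0.83 -2.79] floor n [-0.007  0.002] ['x+1:1.7/223/slope-0.1', 'x-1:-1.0/80/slope3.5', 'y+1:-0.8/548/slope0.2', 'y-1:-0.8/47/slope-0.5'] | in ref [-3.41  0.68 72.84]
```

```bash
python3 -m inch '[{"dx":0,"dy":-0.0002,"dz":0.009,"ax":0,"ay":0,"az":0,"jaw":0},{"dx":0,"dy":-0.0002,"dz":0.018,"ax":0,"ay":0,"az":0,"jaw":0},{"dx":0,"dy":-0.0002,"dz":0.026,"ax":0,"ay":0,"az":0,"jaw":0},{"dx":0,"dy":-0.0002,"dz":0.032,"ax":0,"ay":0,"az":0,"jaw":0},{"dx":0,"dy":-0.0002,"dz":0.036,"ax":0,"ay":0,"az":0,"jaw":0}]'
python3 -m inch '[{"dx":0,"dy":0,"dz":0,"ax":0,"ay":0,"az":0,"jaw":0}]'
python3 - <<'E'
from h import *
e=expect("medium"); print(inpk(e))
E
```

```text
clock: 10.83
tool_pos: [0.57, -0.0382, 0.1713]
ee_rot: [-0.599, 0.771, -0.17, 0.135]
wrist_force: [-0.1, 0.2, -2.1]
gripper_width: 0.128
clock: 10.92
tool_pos: [0.57, -0.0382, 0.1713]
ee_rot: [-0.599, 0.771, -0.17, 0.134]
wrist_force: [-0.2, -0.5, -1.8]
gripper_width: 0.13
(array([-2.9,  1.8, 38.7]), array([-89.9,  -0. ,   0.3]))
```

```bash
python3 -m inch '[{"dx":0,"dy":0,"dz":0.001,"ax":0,"ay":0,"az":0,"jaw":0},{"dx":0,"dy":0,"dz":0.0025,"ax":0,"ay":0,"az":0,"jaw":0},{"dx":0,"dy":0,"dz":0.0035,"ax":0,"ay":0,"az":0,"jaw":0},{"dx":0,"dy":0,"dz":0.0035,"ax":0,"ay":0,"az":0,"jaw":0}]'
python3 - <<'E'
from h import *
e=expect("medium"); print(inpk(e))
E
```

```text
clock: 11.25
tool_pos: [0.5714, -0.0385, 0.1695]
ee_rot: [-0.599, 0.77, -0.171, 0.135]
wrist_force: [-0.0, -1.1, -1.0]
gripper_width: 0.132
(array([-2.2,  1.8, 36.3]), array([-89.9,  -0.1,   0.3]))
```

```bash
python3 -m inch '[{"dx":0,"dy":0,"dz":0.001,"ax":0,"ay":0,"az":0,"jaw":0},{"dx":0,"dy":0,"dz":0.0015,"ax":0,"ay":0,"az":0,"jaw":0},{"dx":0,"dy":0,"dz":0.0015,"ax":0,"ay":0,"az":0,"jaw":0}]'
python3 - <<'E'
from h import *
D=look("g3")
e=expect("medium"); print(inpk(e), env.state()["wrist_force"])
walls("medium",D,e)
E
```

```text
clock: 11.5
tool_pos: [0.572, -0.0386, 0.1682]
ee_rot: [-0.599, 0.77, -0.171, 0.135]
wrist_force: [-0.9, 0.4, -0.3]
gripper_width: 0.133
(array([-2.1,  1.9, 34.9]), array([-89.9,  -0.1,   0.3])) [-0.73073641  1.15047888  0.00216253]
side medium off [ 0.51  0.52 -0.99] floor n [-0.012  0.002] ['x+1:0.9/151/slope-0.3', 'x-1:0.5/918/slope0.1', 'y+1:2.2/149/slope0.2', 'y-1:-0.5/260/slope-0.0'] | in ref [-1.62  1.38 33.95]
top medium off [ 0.99  3.78 -2.51] floor n [-0.005 -0.004] ['x+1:1.8/202/slope0.1', 'x-1:-1.6/64/slope-2.9', 'y+1:4.2/448/slope0.2', 'y-1:-0.8/45/slope0.0'] | in ref [ 1.64  0.92 32.43]
```

```bash
python3 -m inch '[{"dx":0,"dy":0,"dz":0.001,"ax":0,"ay":0,"az":0,"jaw":0},{"dx":0,"dy":0,"dz":0.001,"ax":0,"ay":0,"az":0,"jaw":0}]'
python3 - <<'E'
from h import *
e=expect("medium"); print(inpk(e), env.state()["wrist_force"])
E
```

```text
clock: 11.77
tool_pos: [0.5721, -0.0385, 0.1681]
ee_rot: [-0.599, 0.77, -0.171, 0.135]
wrist_force: [-8.7, 2.7, 10.2]
gripper_width: 0.131
(array([-2.1,  2. , 34.8]), array([-89.9,  -0.2,   0.3])) [-8.72242368  2.67089377 10.21433122]
```

```bash
python3 -m inch '[{"dx":0,"dy":0,"dz":-0.001,"ax":0,"ay":0,"az":0,"jaw":0.2},{"dx":0,"dy":0,"dz":-0.001,"ax":0,"ay":0,"az":0,"jaw":0.4},{"dx":0,"dy":0,"dz":-0.001,"ax":0,"ay":0,"az":0,"jaw":0.5},{"dx":0,"dy":0,"dz":-0.001,"ax":0,"ay":0,"az":0,"jaw":0.5}]'
python3 -m inch '[{"dx":0,"dy":0,"dz":-0.03,"ax":0,"ay":0,"az":0,"jaw":0.5},{"dx":0,"dy":0,"dz":-0.07,"ax":0,"ay":0,"az":0,"jaw":0.6},{"dx":0,"dy":0,"dz":-0.11,"ax":0,"ay":0,"az":0,"jaw":0.8}]'
python3 - <<'E'
from h import *
D=look("h")
t=grasp("small",M0["small"],up=.1); print(t[0]);delta(t); print(env.state()["joints"])
E
```

```text
clock: 12.1
tool_pos: [0.5721, -0.0388, 0.168]
ee_rot: [-0.599, 0.771, -0.171, 0.135]
wrist_force: [-0.4, -0.0, 0.5]
gripper_width: 0.504
clock: 12.35
tool_pos: [0.5258, -0.0274, 0.2679]
ee_rot: [-0.599, 0.771, -0.17, 0.134]
wrist_force: [0.2, -0.5, 0.2]
gripper_width: 0.724
[ 0.51885668 -0.31310344  0.182     ]
d [ 0.2793 -0.0166  0.1087]  a [ -13.7  -29.  -127.6]  |d|300mm->7.2 rows, 132deg->18.4 rows
[-0.28575918  0.15499806  1.60711351  0.02424958  0.93093965  1.52329381]
```

View pics/h_side.png

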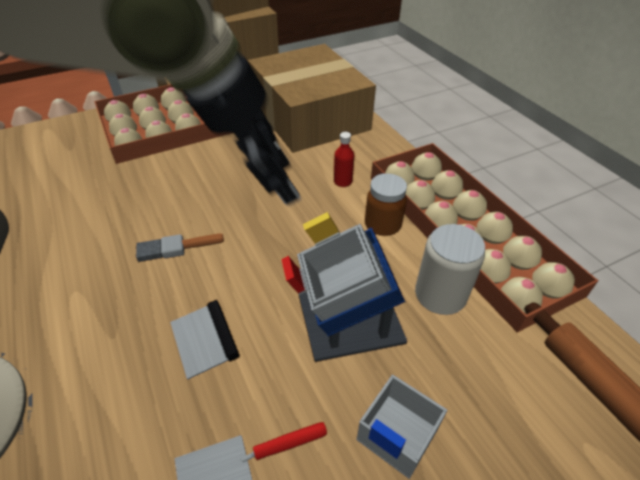

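```bash
cat >> h.py <<'E'
def expectf(nm):
    s=env.state(); Rm=R.from_quat(s["ee_rot"])*R.from_euler("z",180,degrees=True)*FLIP.inv()
    return np.array(s["tool_pos"])-Rm.apply([-SZ[nm][1],0,.052]),Rm
E
python3 - <<'E'
from h import *
t=grasp("small",M0["small"],up=.1,flip=True); print(t[0]);delta(t)
D={n:dict(np.load(f"h_{n}.npz")) for n in("side","top")}
walls("medium",D,inp(-90,.034,-.003,.0005),zl=(.012,.028))
walls("large",D,inp(0,.03,-.003,.0005),zl=(.006,.026))
E
```

```text
[ 0.51885668 -0.31310344  0.182     ]
d [ 0.2793 -0.0166  0.1087]  a [-24.   11.3  48.9]  |d|300mm->7.2 rows, 56deg->7.8 rows
side medium off [ 0.9   1.55 -0.  ] floor n [ 0.001 -0.001] ['x+1:2.9/342/slope-0.2', 'x-1:-1.2/332/slope-0.1', 'y+1:2.6/127/slope0.0', 'y-1:0.3/113/slope0.2'] | in ref [-1.45 -0.4  34.  ]
top medium off [ 0.24  0.1  -1.63] floor n [-0.002 -0.002] ['x+1:0.3/123/slope-0.0', 'x-1:0.1/52/slope-4.9', 'y+1:0.2/223/slope0.4', 'y-1:-0.1/188/slope0.3'] | in ref [-2.9   0.26 32.37]
side large off [-0.05 -1.11  4.02] floor n [-0.     0.002] ['x+1:-0.0/53/slope-0.1', 'y+1:-4.3/288/slope-0.1', 'y-1:0.8/493/slope-0.0'] | in ref [-3.05 -0.61 34.02]
top large off [-0.44 -0.57  2.39] floor n [-0.001  0.002] ['x+1:-0.4/190/slope0.0', 'y-1:-0.6/48/slope0.1'] | in ref [-3.44 -0.07 32.39]
```

View pics/h_top.png

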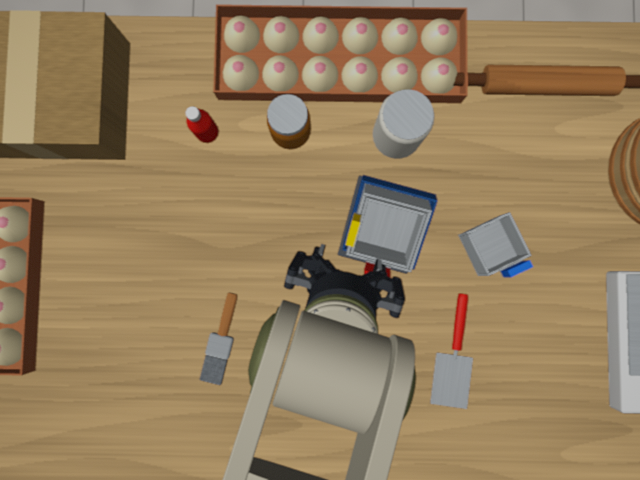

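```bash
python3 -m inch '[{"dx":0.04,"dy":-0.002,"dz":0,"ax":-3,"ay":1.4,"az":6,"jaw":1},{"dx":0.08,"dy":-0.004,"dz":0,"ax":-6,"ay":2.8,"az":12,"jaw":1},{"dx":0.12,"dy":-0.006,"dz":0.01,"ax":-9,"ay":4.2,"az":18,"jaw":1},{"dx":0.16,"dy":-0.009,"dz":0.03,"ax":-12,"ay":5.6,"az":24,"jaw":1},{"dx":0.195,"dy":-0.011,"dz":0.05,"ax":-15,"ay":7,"az":30,"jaw":1}]'
python3 - <<'E'
from h import *
t=grasp("small",M0["small"],up=.1,flip=True); delta(t)
E
```

```text
clock: 12.87
tool_pos: [0.5089, -0.2246, 0.2269]
ee_rot: [-0.378, 0.922, -0.065, 0.049]
wrist_force: [0.8, -0.1, -0.5]
gripper_width: 1.001
d [ 0.0571 -0.0623  0.053 ]  a [-8.5  3.8 18.6]  |d|100mm->2.4 rows, 21deg->2.9 rows
```

```bash
python3 -m inch '[{"dx":0.02,"dy":-0.021,"dz":0.018,"ax":-2.8,"ay":1.3,"az":6.2,"jaw":1},{"dx":0.04,"dy":-0.042,"dz":0.035,"ax":-5.6,"ay":2.6,"az":12.4,"jaw":1},{"dx":0.0571,"dy":-0.0623,"dz":0.053,"ax":-8.5,"ay":3.8,"az":18.6,"jaw":1},{"dx":0.0571,"dy":-0.0623,"dz":0.053,"ax":-8.5,"ay":3.8,"az":18.6,"jaw":1},{"dx":0.0571,"dy":-0.0623,"dz":0.053,"ax":-8.5,"ay":3.8,"az":18.6,"jaw":1}]'
python3 - <<'E'
from h import *
D=look("i")
delta(grasp("small",M0["small"],flip=True))
for n,d in D.items():
  for nm,e,hi in(("medium",inp(-90,.034,-.003,.0005),.024),):
    o=SZ[nm][0]/2-.004
    X=cloud(d); P=crop(X,e[0],.12,.03,.4); Q=e[1].inv().apply(P-e[0]); cam=e[1].inv().apply(d["cam_to_world"][:3,3]-e[0])
    for ax in(0,1):
      s=-np.sign(cam[ax])  # far wall inner face is visible
      k=(abs(Q[:,1-ax])<o-.008)&(Q[:,2]>-.018)&(Q[:,2]<hi)&(abs(s*Q[:,ax]-o)<.004)
      print(n,nm,"xy"[ax],s,"off",round(s*(np.median(s*Q[k,ax])-o)*1000,2),k.sum())
    k=(abs(Q[:,:2])<o-.012).all(1)&(abs(Q[:,2]+.026)<.008);nn=np.linalg.svd(Q[k]-Q[k].mean(0))[2][2];print(" floor dz",((Q[k,2].mean()+.026)*1000).round(2),nn.round(4))
E
```

```text
clock: 13.28
tool_pos: [0.5194, -0.3122, 0.1795]
ee_rot: [-0.227, 0.974, 0.001, -0.0]
wrist_force: [0.3, 0.9, -0.1]
gripper_width: 1.001
d [ 0.0019 -0.002   0.0999]  a [-0.1  0.1  0.4]  |d|100mm->2.4 rows, 0deg->0.1 rows
side medium x -1.0 off nan 0
side medium y -1.0 off nan 0
 floor dz nan [0. 0. 1.]
top medium x 1.0 off 0.18 172
top medium y -1.0 off 0.04 413
 floor dz -1.53 [-9.0e-04 -3.8e-03  1.0e+00]
  return _methods._mean(a, axis=axis, dtype=dtype,
  ret = ret.dtype.type(ret / rcount)
<stdin>:12: RuntimeWarning: Mean of empty slice.
  ret = um.true_divide(
```

View pics/i_side.png

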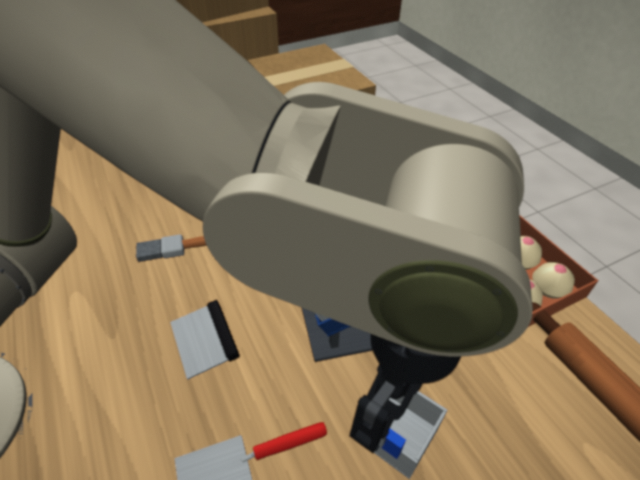

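View pics/i_top.png

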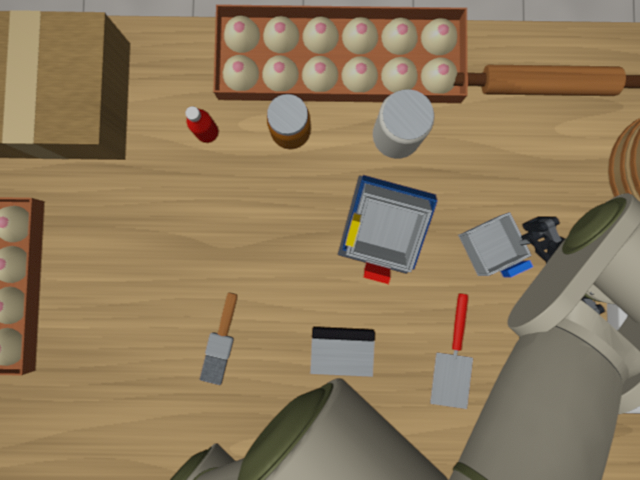

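```bash
cat >> h.py <<'E'
def inner(nm,D,e,hi=.024,ref=None):
    """in-plane position from far inner walls only (valid for a nested, empty measure); prints in pocket frame"""
    o=SZ[nm][0]/2-.004; out={}
    for n,d in D.items():
        X=cloud(d); P=crop(X,e[0],.12,.03,.4); Q=e[1].inv().apply(P-e[0]); cam=e[1].inv().apply(d["cam_to_world"][:3,3]-e[0])
        off=np.full(3,np.nan); c=[]
        for ax in(0,1):
            s=-np.sign(cam[ax]); k=(abs(Q[:,1-ax])<o-.008)&(Q[:,2]>-.018)&(Q[:,2]<hi)&(abs(s*Q[:,ax]-o)<.004); c.append(int(k.sum()))
            if k.sum()>10: off[ax]=s*(np.median(s*Q[k,ax])-o)
        k=(abs(Q[:,:2])<o-.012).all(1)&(abs(Q[:,2]+.026)<.008)
        nn=np.zeros(3)
        if k.sum()>20:
            off[2]=Q[k,2].mean()+.026; nn=np.linalg.svd(Q[k]-Q[k].mean(0))[2][2]; nn*=np.sign(nn[2])
        p=e[0]+e[1].apply(off); print(n,nm,"in pocket",(PK[1].inv().apply(p-PK[0])*1000).round(2),"floor n",nn.round(3)[:2],c)
E
python3 - <<'E'
from h import *
D={n:dict(np.load(f"h_{n}.npz")) for n in("side","top")}
inner("medium",D,inp(-90,.034,-.003,.0005))
D={n:dict(np.load(f"e_{n}.npz")) for n in("side","top")}
inner("large",D,inp(0,.030,-.003,.0005))
delta(grasp("small",M0["small"],flip=True))
E
```

```text
side medium in pocket [-2.67  1.71 33.99] floor n [ 0.001 -0.001] [829, 231]
top medium in pocket [-2.98  0.34 32.36] floor n [-0.003 -0.003] [170, 416]
side large in pocket [-3.1   1.24 30.01] floor n [0.    0.002] [295, 965]
top large in pocket [-3.41 -0.07 28.39] floor n [0.    0.001] [486, 214]
d [ 0.0019 -0.002   0.0999]  a [-0.1  0.1  0.4]  |d|100mm->2.4 rows, 0deg->0.1 rows
```

The medium is seated: 0.4 mm off-centre each way in the large, 3.98 mm above it, and flat. Now the small one.

```bash
python3 -m inch '[{"dx":0.0019,"dy":-0.002,"dz":0.03,"ax":0,"ay":0,"az":0.4,"jaw":1},{"dx":0.0019,"dy":-0.002,"dz":0.06,"ax":0,"ay":0,"az":0.4,"jaw":1},{"dx":0.0019,"dy":-0.002,"dz":0.085,"ax":0,"ay":0,"az":0.4,"jaw":0.8},{"dx":0.0019,"dy":-0.002,"dz":0.099,"ax":0,"ay":0,"az":0.4,"jaw":0.6},{"dx":0.0019,"dy":-0.002,"dz":0.099,"ax":0,"ay":0,"az":0.4,"jaw":0.6}]'
python3 -m inch '[{"dx":0,"dy":0,"dz":0,"ax":0,"ay":0,"az":0,"jaw":0.5}]'
python3 - <<'E'
from h import *
delta(grasp("small",M0["small"],flip=True))
E
```

```text
clock: 13.8
tool_pos: [0.5179, -0.3115, 0.0813]
ee_rot: [-0.225, 0.974, 0.001, -0.001]
wrist_force: [-0.5, -0.6, 0.5]
gripper_width: 0.61
clock: 13.88
tool_pos: [0.519, -0.3128, 0.0842]
ee_rot: [-0.225, 0.974, -0.001, 0.001]
wrist_force: [0.1, -0.3, 1.4]
gripper_width: 0.5
d [ 0.0003 -0.0002  0.0022]  a [-0.1  0.1 -0. ]  |d|2mm->0.1 rows, 0deg->0.0 rows
```

```bash
python3 -m inch '[{"dx":0.0003,"dy":-0.0002,"dz":0.002,"ax":0,"ay":0,"az":0,"jaw":0.3},{"dx":0.0003,"dy":-0.0002,"dz":0.002,"ax":0,"ay":0,"az":0,"jaw":0},{"dx":0.0003,"dy":-0.0002,"dz":0.002,"ax":0,"ay":0,"az":0,"jaw":0},{"dx":0.0003,"dy":-0.0002,"dz":0.002,"ax":0,"ay":0,"az":0,"jaw":0},{"dx":0.0003,"dy":-0.0002,"dz":0.002,"ax":0,"ay":0,"az":0,"jaw":0}]'
python3 -m inch '[{"dx":0,"dy":0,"dz":0,"ax":0,"ay":0,"az":0,"jaw":0},{"dx":0,"dy":0,"dz":-0.03,"ax":0,"ay":0,"az":0,"jaw":0},{"dx":0,"dy":0,"dz":-0.07,"ax":0,"ay":0,"az":0,"jaw":0},{"dx":0,"dy":0,"dz":-0.11,"ax":0,"ay":0,"az":0,"jaw":0},{"dx":0,"dy":0,"dz":-0.15,"ax":0,"ay":0,"az":0,"jaw":0}]'
python3 - <<'E'
from h import *
t=grasp("small",inp(90,.13,-.0025,.001),flip=True); print(t[0]); delta(t); print(env.state()["joints"])
E
```

```text
clock: 14.3
tool_pos: [0.5193, -0.3141, 0.0828]
ee_rot: [-0.224, 0.975, -0.002, 0.002]
wrist_force: [0.7, 2.0, 6.4]
gripper_width: 0.132
clock: 14.72
tool_pos: [0.518, -0.3135, 0.2334]
ee_rot: [-0.224, 0.975, -0.001, 0.0]
wrist_force: [0.3, 0.1, -1.3]
gripper_width: 0.128
[ 0.50806563 -0.12606299  0.25409147]
d [-0.073   0.1729 -0.0208]  a [ 23.3 -10.8 -48.9]  |d|189mm->4.5 rows, 55deg->7.7 rows
[-7.39577398e-01  4.86586171e-01  1.15615543e+00  1.38765376e-04
  1.49749833e+00  1.94972650e+00]
```

```bash
python3 -m inch '[{"dx":-0.006,"dy":0.015,"dz":-0.025,"ax":2.8,"ay":-1.3,"az":-6,"jaw":0},{"dx":-0.014,"dy":0.035,"dz":-0.045,"ax":5.6,"ay":-2.6,"az":-12,"jaw":0},{"dx":-0.024,"dy":0.058,"dz":-0.055,"ax":8.4,"ay":-3.9,"az":-18,"jaw":0},{"dx":-0.035,"dy":0.083,"dz":-0.06,"ax":11.2,"ay":-5.2,"az":-24,"jaw":0},{"dx":-0.046,"dy":0.108,"dz":-0.06,"ax":14,"ay":-6.5,"az":-30,"jaw":0}]'
python3 - <<'E'
from h import *
t=grasp("small",inp(90,.13,-.0025,.001),flip=True); delta(t)
E
```

```text
clock: 15.13
tool_pos: [0.5124, -0.1955, 0.2931]
ee_rot: [-0.468, 0.873, -0.108, 0.083]
wrist_force: [0.7, 0.4, -1.0]
gripper_width: 0.138
d [-0.0539  0.0512  0.0288]  a [  9.   -4.2 -18.6]  |d|80mm->1.9 rows, 21deg->2.9 rows
```

```bash
python3 -m inch '[{"dx":-0.018,"dy":0.017,"dz":0.003,"ax":3,"ay":-1.4,"az":-6.2,"jaw":0},{"dx":-0.036,"dy":0.034,"dz":0.01,"ax":6,"ay":-2.8,"az":-12.4,"jaw":0},{"dx":-0.0539,"dy":0.0512,"dz":0.02,"ax":9,"ay":-4.2,"az":-18.6,"jaw":0},{"dx":-0.0539,"dy":0.0512,"dz":0.028,"ax":9,"ay":-4.2,"az":-18.6,"jaw":0},{"dx":-0.0539,"dy":0.0512,"dz":0.028,"ax":9,"ay":-4.2,"az":-18.6,"jaw":0}]'
python3 - <<'E'
from h import *
t=grasp("small",inp(90,.108,-.0025,.001),flip=True); delta(t); print(inpk(expectf("small")))
E
```

```text
clock: 15.55
tool_pos: [0.5072, -0.1258, 0.252]
ee_rot: [-0.597, 0.774, -0.167, 0.131]
wrist_force: [0.3, -0.9, -1.3]
gripper_width: 0.134
d [ 0.0001 -0.0018  0.0205]  a [ 0.5  0.1 -0.3]  |d|21mm->0.5 rows, 1deg->0.1 rows
(array([ -4.3,   1.1, 128.6]), array([89.7,  0.5,  0.1]))
```

```bash
python3 -m inch '[{"dx":0,"dy":-0.0018,"dz":0.01,"ax":0.5,"ay":0.1,"az":-0.3,"jaw":0},{"dx":0,"dy":-0.0018,"dz":0.018,"ax":0.5,"ay":0.1,"az":-0.3,"jaw":0},{"dx":0,"dy":-0.0018,"dz":0.0205,"ax":0.5,"ay":0.1,"az":-0.3,"jaw":0},{"dx":0,"dy":-0.0018,"dz":0.0205,"ax":0.5,"ay":0.1,"az":-0.3,"jaw":0},{"dx":0,"dy":-0.0018,"dz":0.0205,"ax":0.5,"ay":0.1,"az":-0.3,"jaw":0}]'
python3 - <<'E'
from h import *
D=look("j"); e=expectf("small"); print(inpk(e)); walls("small",D,e)
E
```

```text
clock: 15.97
tool_pos: [0.5183, -0.1298, 0.2355]
ee_rot: [-0.598, 0.772, -0.172, 0.133]
wrist_force: [-0.2, -0.2, -0.5]
gripper_width: 0.129
(array([ -0.3,  -0. , 108.8]), array([90. , -0.2, -0.1]))
side small off [0.02 2.31 0.03] floor n [0.004 0.012] ['x+1:0.1/555/slope-0.0', 'x-1:-0.0/850/slope-0.0', 'y+1:2.2/30/slope0.3', 'y-1:2.3/144/slope-0.0'] | in ref [-2.6600e+00  1.0000e-02  1.0883e+02]
top small off [-1.17  2.68 -1.4 ] floor n [-0.004  0.003] ['x+1:-1.2/72/slope0.1', 'x-1:-1.2/137/slope-0.0', 'y+1:2.7/257/slope0.1', 'y-1:2.7/396/slope0.2'] | in ref [ -3.02  -1.18 107.4 ]
```

View pics/j_side.png

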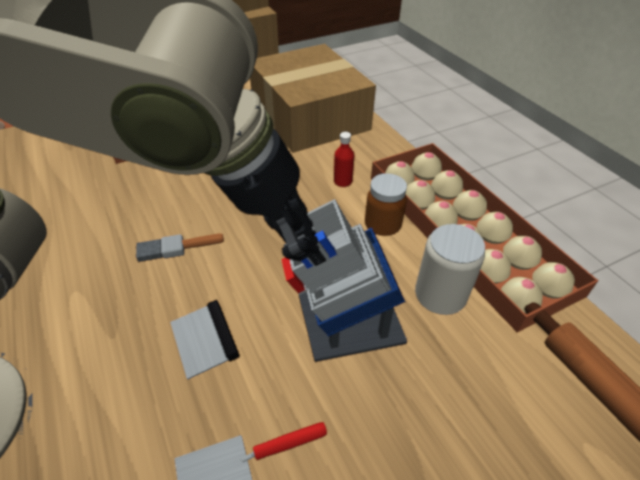

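View pics/j_top.png

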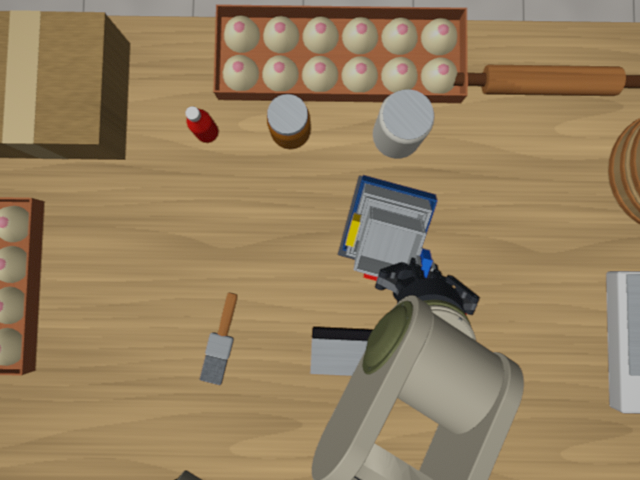

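Both cameras agree: +1.6 mm in y, 0 in x, 70.9 mm down. The side view shows the small one at (332,250), blue grip at (325,243).

```bash
python3 -m inch '[{"dx":-0.0016,"dy":0,"dz":0.004,"ax":0,"ay":0,"az":0,"jaw":0},{"dx":-0.0016,"dy":0,"dz":0.008,"ax":0,"ay":0,"az":0,"jaw":0},{"dx":-0.0016,"dy":0,"dz":0.01,"ax":0,"ay":0,"az":0,"jaw":0},{"dx":-0.0016,"dy":0,"dz":0.01,"ax":0,"ay":0,"az":0,"jaw":0},{"dx":-0.0016,"dy":0,"dz":0.01,"ax":0,"ay":0,"az":0,"jaw":0}]'
python3 - <<'E'
from h import *
D=look("k"); e=expectf("small"); print(inpk(e)); walls("small",D,e)
E
```

```text
clock: 16.48
tool_pos: [0.5226, -0.1288, 0.2261]
ee_rot: [-0.598, 0.771, -0.172, 0.133]
wrist_force: [-0.1, 0.5, -0.5]
gripper_width: 0.133
(array([-0.6,  1.8, 98.6]), array([90. , -0.2, -0.1]))
side small off [0.2  2.48 0.09] floor n [ 0.013 -0.013] ['x+1:0.2/539/slope0.0', 'x-1:0.2/815/slope0.1', 'y-1:2.5/136/slope0.1'] | in ref [-3.11  2.04 98.65]
top small off [-1.08  2.77 -1.45] floor n [-0.003 -0.005] ['x+1:-1.1/80/slope0.1', 'x-1:-1.1/129/slope0.3', 'y+1:2.8/247/slope0.3', 'y-1:2.8/382/slope0.1'] | in ref [-3.39  0.76 97.11]
```

```bash
python3 -m inch '[{"dx":0.0003,"dy":-0.0004,"dz":0.006,"ax":0,"ay":0,"az":0,"jaw":0},{"dx":0.0003,"dy":-0.0004,"dz":0.012,"ax":0,"ay":0,"az":0,"jaw":0},{"dx":0.0003,"dy":-0.0004,"dz":0.018,"ax":0,"ay":0,"az":0,"jaw":0},{"dx":0.0003,"dy":-0.0004,"dz":0.02,"ax":0,"ay":0,"az":0,"jaw":0},{"dx":0.0003,"dy":-0.0004,"dz":0.02,"ax":0,"ay":0,"az":0,"jaw":0}]'
python3 - <<'E'
from h import *
D=look("k2"); e=expectf("small"); print(inpk(e),env.state()["wrist_force"]); walls("small",D,e,zl=(.005,.026))
E
```

```text
clock: 17.0
tool_pos: [0.5311, -0.1313, 0.2074]
ee_rot: [-0.598, 0.771, -0.172, 0.133]
wrist_force: [-0.3, -0.4, -0.6]
gripper_width: 0.135
(array([-0.3,  1.5, 78.4]), array([90. , -0.2, -0. ])) [-0.08682594  0.04570102 -1.28251778]
side small off [ 0.14  2.67 -0.36] floor n [-0.001 -0.013] ['x+1:0.0/240/slope-0.2', 'x-1:0.2/257/slope-0.1', 'y-1:2.7/61/slope0.1'] | in ref [-2.96  1.68 78.01]
top small off [-1.16  2.84 -1.65] floor n [-0.007  0.006] ['x+1:-1.2/36/slope-0.5', 'x-1:-1.1/54/slope0.4', 'y+1:2.9/89/slope-0.2', 'y-1:2.8/171/slope0.1'] | in ref [-3.12  0.38 76.73]
```

```bash
python3 -m inch '[{"dx":0,"dy":-0.0002,"dz":0.009,"ax":0,"ay":0,"az":0,"jaw":0},{"dx":0,"dy":-0.0002,"dz":0.018,"ax":0,"ay":0,"az":0,"jaw":0},{"dx":0,"dy":-0.0002,"dz":0.026,"ax":0,"ay":0,"az":0,"jaw":0},{"dx":0,"dy":-0.0002,"dz":0.032,"ax":0,"ay":0,"az":0,"jaw":0},{"dx":0,"dy":-0.0002,"dz":0.036,"ax":0,"ay":0,"az":0,"jaw":0}]'
python3 -m inch '[{"dx":0,"dy":0,"dz":0,"ax":0,"ay":0,"az":0,"jaw":0},{"dx":0,"dy":0,"dz":0.0015,"ax":0,"ay":0,"az":0,"jaw":0},{"dx":0,"dy":0,"dz":0.003,"ax":0,"ay":0,"az":0,"jaw":0},{"dx":0,"dy":0,"dz":0.003,"ax":0,"ay":0,"az":0,"jaw":0}]'
python3 - <<'E'
from h import *
e=expectf("small"); print(inpk(e),env.state()["wrist_force"])
E
```

```text
clock: 17.52
tool_pos: [0.5462, -0.1353, 0.1746]
ee_rot: [-0.598, 0.771, -0.172, 0.133]
wrist_force: [-0.5, 0.0, -0.6]
gripper_width: 0.13
clock: 17.85
tool_pos: [0.5474, -0.1356, 0.1731]
ee_rot: [-0.598, 0.771, -0.172, 0.133]
wrist_force: [-0.3, 0.3, -1.1]
gripper_width: 0.129
(array([ 0.1,  1.5, 39.5]), array([90. , -0.2, -0.1])) [-0.29725312  0.25165413 -1.05967721]
```

Expected seat at a reading of about 38.2.

```bash
python3 -m inch '[{"dx":0,"dy":0,"dz":0.0008,"ax":0,"ay":0,"az":0,"jaw":0},{"dx":0,"dy":0,"dz":0.0015,"ax":0,"ay":0,"az":0,"jaw":0},{"dx":0,"dy":0,"dz":0.0015,"ax":0,"ay":0,"az":0,"jaw":0}]'
python3 -m inch '[{"dx":0,"dy":0,"dz":0.001,"ax":0,"ay":0,"az":0,"jaw":0},{"dx":0,"dy":0,"dz":0.001,"ax":0,"ay":0,"az":0,"jaw":0}]'
python3 - <<'E'
from h import *
e=expectf("small"); print(inpk(e),env.state()["wrist_force"])
D=look("l"); walls("small",D,e,zl=(.005,.026))
E
```

```text
clock: 18.1
tool_pos: [0.548, -0.1357, 0.1718]
ee_rot: [-0.598, 0.771, -0.172, 0.133]
wrist_force: [0.6, -0.2, -0.7]
gripper_width: 0.132
clock: 18.27
tool_pos: [0.5481, -0.1358, 0.1717]
ee_rot: [-0.598, 0.771, -0.173, 0.133]
wrist_force: [-7.7, 1.8, 7.9]
gripper_width: 0.132
(array([ 0.2,  1.5, 37.9]), array([90. , -0.2, -0.1])) [-7.71092933  1.8303539   7.8732951 ]
side small off [-0.05 -2.16  0.39] floor n [ 0.016 -0.006] ['x+1:0.1/196/slope0.4', 'x-1:-1.1/34/slope-1.8', 'y-1:-2.2/128/slope-0.0'] | in ref [ 2.36  1.4  38.3 ]
top small off [ 0.46 -0.59 -1.38] floor n [-0.002 -0.001] ['x+1:1.4/82/slope-2.3', 'x-1:-1.2/45/slope1.1', 'y+1:2.8/73/slope0.4', 'y-1:-1.7/220/slope-0.1'] | in ref [ 0.79  1.91 36.53]
```

Floor contact (11 N) at the expected height. Releasing and withdrawing.

```bash
python3 -m inch '[{"dx":0,"dy":0,"dz":-0.001,"ax":0,"ay":0,"az":0,"jaw":0.2},{"dx":0,"dy":0,"dz":-0.001,"ax":0,"ay":0,"az":0,"jaw":0.4},{"dx":0,"dy":0,"dz":-0.001,"ax":0,"ay":0,"az":0,"jaw":0.5},{"dx":0,"dy":0,"dz":-0.001,"ax":0,"ay":0,"az":0,"jaw":0.5}]'
python3 -m inch '[{"dx":0,"dy":0,"dz":-0.03,"ax":0,"ay":0,"az":0,"jaw":0.5},{"dx":0,"dy":0,"dz":-0.07,"ax":0,"ay":0,"az":0,"jaw":0.5},{"dx":0,"dy":0,"dz":-0.11,"ax":0,"ay":0,"az":0,"jaw":0.5},{"dx":0,"dy":0.03,"dz":-0.14,"ax":0,"ay":0,"az":0,"jaw":0.5},{"dx":0,"dy":0.07,"dz":-0.15,"ax":0,"ay":0,"az":0,"jaw":0.5}]'
python3 -m inch '[{"dx":0,"dy":0.04,"dz":-0.01,"ax":0,"ay":0,"az":0,"jaw":0.5},{"dx":0,"dy":0.08,"dz":-0.02,"ax":0,"ay":0,"az":0,"jaw":0.5},{"dx":0,"dy":0.08,"dz":-0.02,"ax":0,"ay":0,"az":0,"jaw":0.5},{"dx":0,"dy":0.08,"dz":-0.02,"ax":0,"ay":0,"az":0,"jaw":0.5}]'
python3 - <<'E'
from h import *
D=look("m"); inner("small",D,inp(90,.038,-.003,.0005)); inner("medium",{"side":D["side"]},inp(-90,.034,-.003,.0005)); walls("large",D,inp(0,.03,-.003,.0005),zl=(.006,.026))
E
```

```text
clock: 18.7
tool_pos: [0.5481, -0.1358, 0.1718]
ee_rot: [-0.598, 0.771, -0.172, 0.133]
wrist_force: [-0.7, 0.9, 0.3]
gripper_width: 0.499
clock: 19.12
tool_pos: [0.4259, -0.1047, 0.2822]
ee_rot: [-0.598, 0.77, -0.177, 0.135]
wrist_force: [-0.2, -1.2, 0.7]
gripper_width: 0.503
clock: 19.45
tool_pos: [0.3455, -0.0835, 0.262]
ee_rot: [-0.597, 0.772, -0.173, 0.133]
wrist_force: [0.7, -0.4, -0.1]
gripper_width: 0.505
side small in pocket [-2.31  1.28 38.  ] floor n [-0.017 -0.025] [706, 125]
top small in pocket [-2.630e+00  1.000e-02  3.637e+01] floor n [-0.     0.005] [137, 342]
side medium in pocket [nan nan nan] floor n [0.01  0.001] [36, 2]
side large off [-0.06  0.74  7.27] floor n [0.006 0.005] ['x+1:-0.1/54/slope-0.1', 'y-1:0.7/510/slope0.0'] | in ref [-3.06  1.24 37.27]
top large off [-0.41  0.    6.02] floor n [0.001 0.001] ['x+1:-0.4/193/slope-0.0'] | in ref [-3.41  0.5  36.02]
```

View pics/m_side.png

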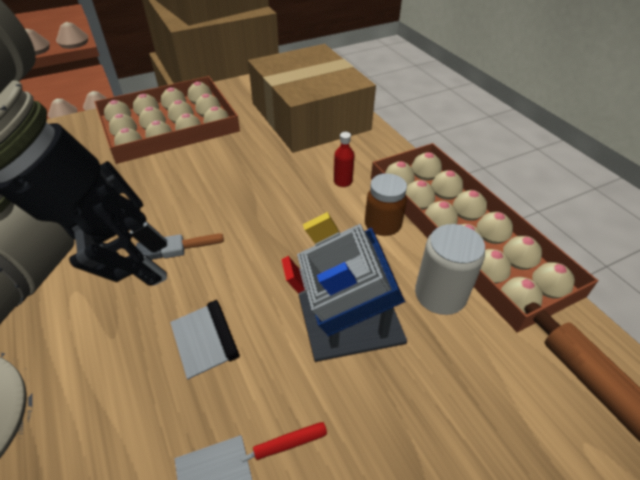

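View pics/m_top.png

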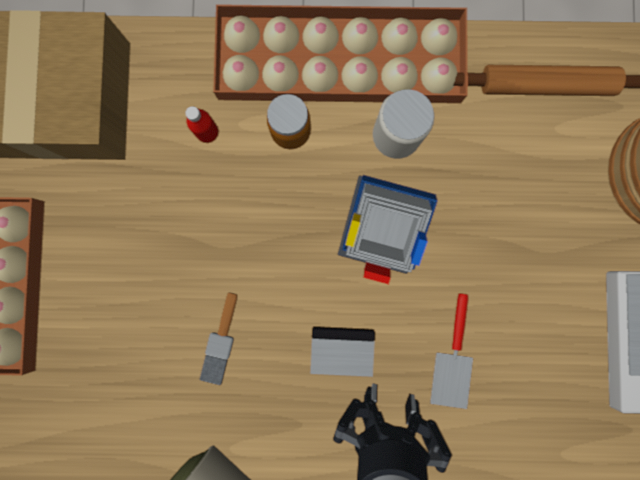

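All three are nested. The grips point different ways: red at (292,273), yellow at (320,228) and blue at (337,277) in the side view. The bystanders look unmoved and the arm is clear. I'll let it stand briefly and hand in.

```bash
python3 -m inch '[{"dx":0,"dy":0,"dz":0,"ax":0,"ay":0,"az":0,"jaw":0.5},{"dx":0,"dy":0,"dz":0,"ax":0,"ay":0,"az":0,"jaw":0.5},{"dx":0,"dy":0,"dz":0,"ax":0,"ay":0,"az":0,"jaw":0.5}]'
python3 - <<'E'
from h import *
D=look("n"); inner("small",D,inp(90,.038,-.003,.0005))
A=dict(np.load("a_top.npz"))["pixels"].astype(int); B=D["top"]["pixels"].astype(int)
df=abs(A-B).max(-1)>40
for n,(u,v) in dict(bottle=(202,125),jar=(290,120),can=(403,123),brush=(220,340),scraper=(343,350),spat=(455,350)).items(): print(n,df[v-40:v+40,u-30:u+30].sum())
print(env.sign_off())
E
```

```text
clock: 19.8
tool_pos: [0.3473, -0.0841, 0.2618]
ee_rot: [-0.598, 0.771, -0.172, 0.133]
wrist_force: [0.1, -0.4, 0.2]
gripper_width: 0.497
side small in pocket [-2.36  1.37 37.89] floor n [-0.025 -0.007] [709, 127]
top small in pocket [-2.700e+00  2.000e-02  3.639e+01] floor n [0.001 0.008] [140, 345]
bottle 0
jar 0
can 0
brush 0
scraper 30
spat 0
the job is handed in; nothing more can be done
None
```

The three measures are nested in the blue rest: large with its grip downslope, medium with its grip to the left, small with its grip to the right. Each was lowered until it touched the floor beneath it (about 11–14 N), then released. I handed the job in at 19.8 s of the 72 s allowed; no verdict was reported.

Last checks, with both cameras agreeing to about 0.1 mm on the relative offsets:

| Measure | Sits in | Off centre (x, y) | Height above what it sits in | Expected height |
|---|---|---|---|---|
| Large | rest | −3.1, +0.5 mm | 30.0 mm | 30 mm |
| Medium | large | 0.4, 0.45 mm | 3.98 mm | 4 mm |
| Small | medium | 0.35, −0.4 mm | 4.0 mm | 4 mm |

- **Bystanders:** the top view shows none of the six moved. The only difference was 30 changed pixels by the scraper, which I took to be arm or shadow and did not look into.
- **Checks that disagreed:**
  - My first shape fits misplaced the large measure by about 4 mm (one wall thickness), so I used wall and rim positions instead.
  - The arm's own readings differed from the cameras by about 2 mm, so I relied on the cameras for the fits.
  - The last side-camera reading of the small measure's floor tilt was up to 0.03 rad, partly hidden by its grip. The top view gave under 0.01 rad; the limit is 0.08.

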